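Load the spice tray, slide it into its rack and hook it shut

ROBOT

A 6-joint arm with a two-finger parallel gripper is mounted at the origin on a cart in front of the work surface, level with it; the furniture and walls round the work are solid. World frame = base frame: x ahead of the robot, y to its left, z up, the work surface at z = 0. Lengths are in m, angles in rad, forces in N, time in s.
With the tool pointing down it reaches from about 0.325 to 0.775 m from the base axis. Payload 5.5 kg.
Tool frame: the origin (TCP) lies between the finger pads; the fingertips stand manip.finger_overhang ahead of it and the grasp point (between the pads) lies 6 mm ahead of it (manip.finger_overhang is the distance from the TCP to the fingertips, in m); z points along the fingers, y is the line along which they close (so a half turn about z gives the same grasp; the last joint's range is limited). The gripper opens to 88 mm and grips with 3 to 60 N. Pads are 20 mm wide; open, the fingers measure 115 mm over their backs; the gripper's body (75 mm by 178 mm) begins 61 mm behind the grasp point.
Start: joints at [1.148, 0.091, 1.231, -0, 1.82, -0.057], TCP at [0.215, 0.56, 0.248] pointing down, gripper open.
Joint ranges: [-2.87, 2.87], [-0.86, 2.18], [0.17, 2.46], [-1.51, 4.65], [0.06, 2.69], [-2.65, 2.65]. Speed limits (rad/s): [2.57, 2.57, 3.01, 3.14, 3.14, 3.14].

INTERFACE

Orientations are given as a unit quaternion [x, y, z, w].
In Python, from bench import manip gives the robot as it stands.
- The arm moves only by the tool play_rows, never from a script. Its argument "rows" is a list of rows, each a list of 3 entries, a list of its own where there are three numbers: the finger opening in mm, from 0 to 87.8, then the shift along the tool's x, y, z scaled (see below), then the turn, a rotation vector about the tool's x, y, z scaled (see below). A call has exactly 5 rows; each row is the pose to reach, as a shift and turn from the pose commanded when the call began, along the tool's axes at that moment; what a row does not reach only later rows make up. The controller multiplies each number of a shift by 0.75 m and each number of a turn by 45 degrees. A row lasts 1/12 s, in which the tool goes at most 41.7 mm and 7.16 degrees, less where a joint would pass 70% of its speed; a pose out of reach is approached as far as the arm can. A call with a number of a shift or a turn outside -1 to 1 is refused whole. A call with a gripper value outside its range is refused whole. The fingers move at their own pace and stop on an object; "grip_force" is the grip in N (left out, the last holds). Time passes only in rows, so rows that repeat a pose let the fingers close, or fill a call up. It gives the time, the measured TCP pose, the force, the opening and the grip force at its end, in the units of the state.
- manip.get_state(): the state, without advancing time (a new reading comes with each control period).
- manip.capture(name): name is "side" or "top"; returns a dict with "img" (480x640x3 uint8, blue, green, red), "fovy" (degrees; the focal length in pixels is half the picture's height over the tangent of half this angle, whatever the lens; pixels are square), "cx", "cy" (the principal point, pixels), "k1" (the pictures are not rectified: a ray, as slopes to the right and down, at radius r is drawn at 1 + k1 r^2 times it, then the intrinsics apply), "world_from_camera" (4x4, takes a point from camera to world coordinates). Camera axes: x right, y down, z forward; pixel columns grow to the right and rows downward; lengths in m; the calibration is good to about 2 mm. A picture is of the moment at which its call begins. There is no depth.
- manip.sign_off(): hands the job in; it is judged then, once.
The state is a dict: "time": time; "joint_pos": joint angles; "qd": joint speeds; "joint_efforts": joint torques, N m; "position": TCP position; "eef_rot": TCP orientation; "ft_force": force on the tool from outside, world axes, zero at the start; "moment": the same for the moment, N m; "gripper_width": opening from 0.0 (shut) to 1.0 (fully open); "gripper_force": force on a finger pad.
Only numpy, scipy, OpenCV 4.12 (cv2) and the standard library are available. Lean on these libraries where they do the work, as an engineer would, in place of code of your own. Each camera call takes 0.05 s, during which the arm holds its last target. There are 200 camera calls.

TASK

Stand the spice jars and the salt shaker, as many as are out at the front left of the worktop (not the ones back by the bottles), upright in the wooden tray, one to a cell. Then slide the loaded tray over the worktop into the white rack until its blue front panel is fully home, and secure it: by its red grip pull the sprung hook down in front of the tray's keeper bar, bring it under the bar and let it rise so that it stays hooked on; leave the mug, the yoghurt tub, the flat tin and the lemon where they are.

Things in the scene. Friction and masses are not known exactly. Their poses are not given: they have to be found in the camera images.
- rack_front (a point): Fixed white spice rack, a bay open to the robot, 350 wide, 100 deep, 170 mm high. Point: on the worktop, middle of the plane of its front edges; x leads into the bay, y left, z up. Bay 318 mm wide between guides, flared to 330 at the mouth, no floor (the tray slides on the worktop), steel lips 58 mm up that the tray's side walls go under. At its right a column (290 mm high) carries the hook's trolley.
- tray_home (a point): Where tray_floor is when the tray is fully home, its blue panel against the rack's front edges: 38 mm in +x of the rack point, 4 mm above the worktop; axes as the rack's (x into the bay).
- tray_floor (a point): Loose wooden tray, about 0.7 kg. Point: centre of its inner floor, 4 mm above the worktop; x from handle to back edge, y left, z up. Body 76 (x) by 310 mm (y), side walls 56 mm high. Five cells at y = -117, -59, 0, 59, 117 mm, each 55 mm square, strips between them 52 mm high. Blue front panel (at -x) 8 mm thick, 58 mm high, from 178 mm left to 273 mm right of the middle.
- tray_grip (a point): Centre of the tray's black upright grip fin before the panel: 40 mm long (x), 14 mm thick (y), 40 mm high, at x = -85 mm, y = 0 of the tray point, 55 mm above the worktop. Pinch it across y from above to slide the tray. Axes as the tray's.
- keeper_bar (a point): Middle of the steel keeper bar at the right end of the tray's front: level round bar along y, 8 mm thick, 32 mm free between two standoffs, 35 mm before the panel, 66 mm above the worktop (x = -81, y = -250 mm of the tray point). The hook catches it from below.
- hook_throat (a point): Throat of the steel J hook (8 mm rod): where the bar's centre sits when hooked on. Shank 13 mm to -x of it, upturned tip 13 mm to +x; the tip ends 14 mm above, the J's underside is 12 mm below. At rest (both joints 0) it is at x = -43, y = -250 mm of the rack point, 126 mm above the worktop: straight above the bar of a tray that is home. Axes as the rack's.
- hook_grip (a point): Centre of the red upright grip fin of the hook: 40 mm long (x), 14 mm thick (y), 34 mm high, on an arm from the shank towards the robot; 108 mm in -x and 92 mm above the throat point. Pinch it across y from above. Hook and fin move as one and never turn. Axes as the rack's.
- hook (a joint): How far the hook is pulled down, 0 (retracted) to 0.100 m. A spring pulls it up with about 3.5 N at 0, 6 N at 0.1; let go, it runs up. Hooked on the bar of a tray that is home it stands at about 0.06. Its tip passes below the bar from about 0.08 on.
- hook_trolley (a joint): How far the hook is drawn out along the rack's -x, towards the robot, 0 to 0.040 m; a weak spring (1 to 2 N) returns it to 0. The grey trolley block, 46 mm cube with a tube up to 385 mm above the worktop, sits over the shank. Drawn out 30 mm or more, the hook passes down in front of the bar; with the tip below the bar let it back to 0, then let it rise.
- jar_1_mid (a point): Spice jar with a red screw cap, 45 mm across and 106 mm tall, standing on the worktop left of the tray at the start (or absent). The point is at its centre, 53 mm above its foot; z points to the cap.
- jar_2_mid (a point): Spice jar with a red screw cap, 45 mm across and 106 mm tall, standing on the worktop left of the tray at the start (or absent). The point is at its centre, 53 mm above its foot; z points to the cap.
- jar_3_mid (a point): Spice jar with a red screw cap, 45 mm across and 106 mm tall, standing on the worktop left of the tray at the start (or absent). The point is at its centre, 53 mm above its foot; z points to the cap.
- jar_4_mid (a point): Spice jar with a red screw cap, 45 mm across and 106 mm tall, standing on the worktop left of the tray at the start (or absent). The point is at its centre, 53 mm above its foot; z points to the cap.
- shaker_mid (a point): Salt shaker of clear glass with a grey top, 44 mm across and 90 mm tall, standing on the worktop left of the tray at the start (or absent). The point is at its centre, 45 mm above its foot; z points to its top.
- mug: White mug, bystander, 78 mm wide, 97 mm high, behind the jars. A wall cabinet hangs over it from about 0.6 m up: keep the wrist below or before it.
- tub: Yoghurt tub, bystander, 72 mm wide, 71 mm high.
- lemon: Lemon, bystander, 78 x 55 mm, behind the jars.
- butter: Flat yellow tin with rounded corners, bystander, 63 x 105 x 24 mm, at the right.
Not all that is in view belongs to the job. Leave any turquoise look-alike of the part that bears jar_1_mid alone.

How it is judged:
By the outcome, as a careful person would: the job done as asked, in the order asked, and still so for the second after the job is handed in, with the robot touching nothing.
Of jar_1, jar_2, jar_3, jar_4, shaker only 3 to 5 are there at a start; the rules pass over those that are not, and their reading is None.
At some moment in a run one of tray may be knocked a few centimetres aside while the robot is not near it.
It also fails if it takes over 210 s, if anything falls off the work surface, if the arm or the gripper's body presses on something with over 40 N, if the wrist force passes 120 N, or if a joint passes its speed limit or range.

## Working session

There is one attempt and no reset: what is moved stays moved. The work goes in short steps, Python scripts to look and compute and a tool call to move; the robot and the scene stay as the last step left them, time stands still between calls to the robot, and variables do not carry over. Pictures are saved under pics/ and viewed, at most 14 in all, crops included, and the job is handed in when it is done.

Besides the shell and the picture viewer there is one more tool, called after "Emit:" by a JSON object that holds its "name" and its "arguments". play_rows: Moves the arm, as the interface text tells. Its arguments: {"type":"object","properties":{"rows":{"type":"array","items":{"type":"array"}},"grip_force":{"type":"number"}},"required":["rows"]}

```bash
mkdir -p pics; ls; cat > h.py <<'E'
import numpy as np, cv2, json
from bench import manip
from scipy.spatial.transform import Rotation as R
def cap(n,f=None):
    c=manip.capture(n)
    if f: cv2.imwrite('pics/'+f,c['img'])
    return c
def fl(c): return c['img'].shape[0]/2/np.tan(np.radians(c['fovy'])/2)
def ray(c,u,v):
    f=fl(c); K=np.array([[f,0,c['cx']],[0,f,c['cy']],[0,0,1.]])
    p=cv2.undistortPoints(np.array([[[u,v]]],float),K,np.array([c['k1'],0,0,0,0.]))[0,0]
    # opencv model: x_d = x(1+k1 r^2), same
    T=np.array(c['world_from_camera']); d=T[:3,:3]@np.array([p[0],p[1],1]); return T[:3,3],d
def atz(c,u,v,z):
    o,d=ray(c,u,v); return o+d*(z-o[2])/d[2]
def proj(c,P):
    T=np.array(c['world_from_camera']); q=T[:3,:3].T@(np.array(P)-T[:3,3]); s=q[:2]/q[2]; s=s*(1+c['k1']*(s@s)); return s*fl(c)+[c['cx'],c['cy']]
E
python3 - <<'E'
from h import *
s=manip.get_state(); print({k:np.round(v,3).tolist() if not isinstance(v,str) else v for k,v in s.items()}); print(manip.finger_overhang)
for n in('top','side'):
    c=cap(n,n+'0.png'); print(n,c['fovy'],c['k1'],c['cx'],c['cy'],np.round(c['world_from_camera'],3).tolist())
E
```

```text
pics
{'time': 0.0, 'joint_pos': [1.148, 0.092, 1.232, -0.0, 1.82, -0.057], 'qd': [-0.001, -0.001, 0.001, -0.001, -0.003, 0.0], 'joint_efforts': [0.0, -44.646, -40.645, 0.07, 0.029, -0.0], 'position': [0.215, 0.56, 0.247], 'eef_rot': [0.182, 0.983, -0.001, -0.0], 'ft_force': [-0.782, 0.747, -0.289], 'moment': [-0.005, -0.007, 0.008], 'gripper_force': 0.0, 'gripper_width': 1.001}
0.025
top 54.23946728213136 -0.041916681464964134 319.6948066497244 240.27764477910307 [[0.017, -0.995, 0.098, 0.423], [-1.0, -0.017, -0.002, -0.037], [0.003, -0.098, -0.995, 1.37], [0.0, 0.0, 0.0, 1.0]]
side 46.791872914305216 -0.15418038222635436 326.9499870051894 239.09472914342513 [[-0.989, 0.041, -0.143, 0.764], [0.147, 0.424, -0.894, 1.178], [0.024, -0.905, -0.425, 0.764], [0.0, 0.0, 0.0, 1.0]]
```

View pics/top0.png

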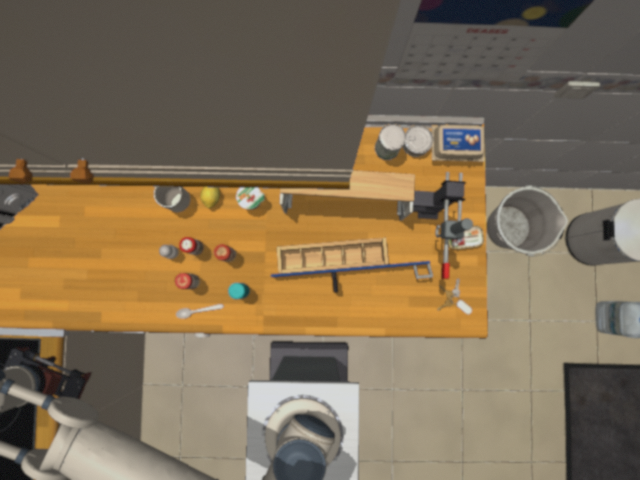

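View pics/side0.png

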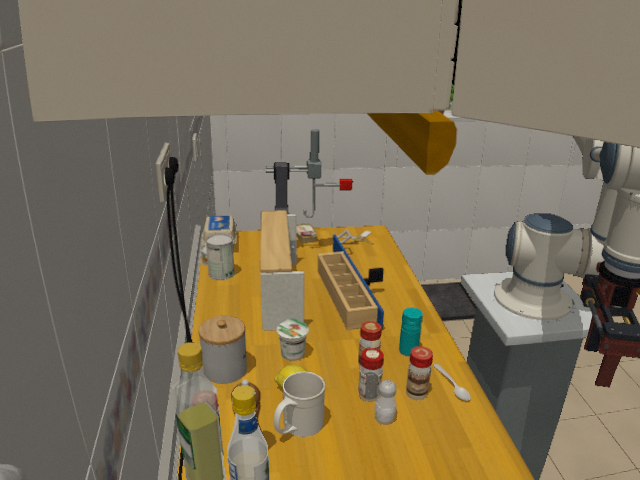

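The front-left candidates in the top view are red caps at (189,245), (224,253) and (186,282), and the grey-topped shaker at (168,252). The turquoise jar at (237,291) is the look-alike, so I leave it. The tray is at (332,255), slightly turned. The rack runs from (285,200) to (410,205) and the red hook grip is at (446,271). I'll check these in a close crop.

```bash
python3 - <<'E'
from h import *
c=cap('top'); im=c['img']
a=cv2.resize(im[225:305,150:290],None,fx=5,fy=5,interpolation=cv2.INTER_CUBIC)
cv2.imwrite('pics/c1.png',a)
b=cv2.resize(im[170:320,265:490],None,fx=3.5,fy=3.5,interpolation=cv2.INTER_CUBIC)
cv2.imwrite('pics/c2.png',b)
hsv=cv2.cvtColor(im,cv2.COLOR_BGR2HSV)
m=(((hsv[...,0]<7)|(hsv[...,0]>172))&(hsv[...,1]>130)&(hsv[...,2]>60)).astype(np.uint8)
n,_,st,ce=cv2.connectedComponentsWithStats(m)
for i in range(1,n):
    if st[i,4]>30: print('red',st[i],ce[i].round(1),atz(c,*ce[i],0.104).round(3))
m=((hsv[...,0]>100)&(hsv[...,0]<125)&(hsv[...,1]>130)&(hsv[...,2]>40)).astype(np.uint8)
n,_,st,ce=cv2.connectedComponentsWithStats(m)
for i in range(1,n):
    if st[i,4]>30: print('blue',st[i],ce[i].round(1),atz(c,*ce[i],0.058).round(3))
E
```

```text
red [180 238  16  15  98] [189.  245.1] [0.528 0.316 0.104]
red [218 246  13  14  57] [225.9 254.4] [0.505 0.214 0.104]
red [442 263   7  15  98] [445.2 270.1] [ 0.472 -0.38   0.104]
red [176 274  16  14 138] [183.7 280.2] [0.433 0.326 0.104]
blue [426   0  95  23 913] [471.6  11.1] [ 1.252 -0.484  0.058]
blue [532  18  22   8  57] [543.1  21.9] [ 1.225 -0.701  0.058]
blue [444 130  36  19 302] [461.4 139.4] [ 0.853 -0.444  0.058]
```

View pics/c1.png

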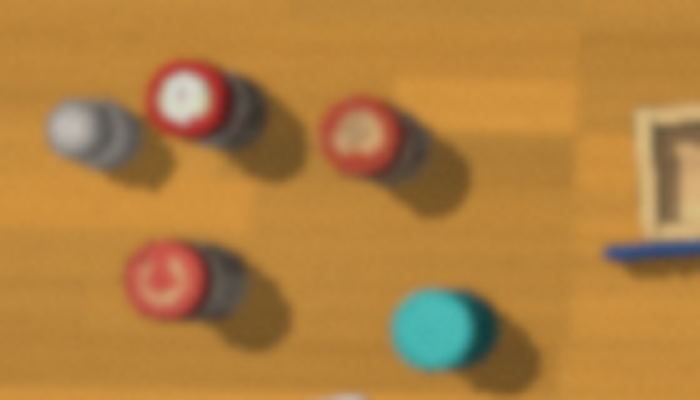

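View pics/c2.png

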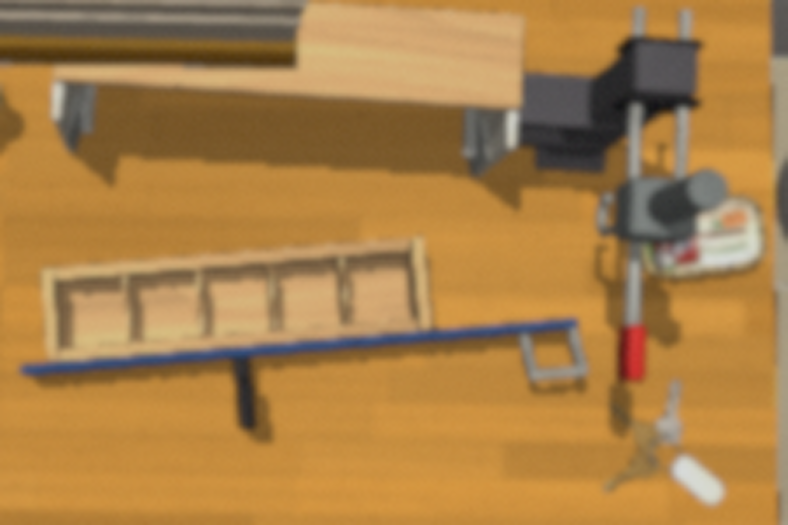

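The crops confirm three red-capped jars and the shaker, plus the turquoise look-alike to be left alone. The tray is yawed a little. Next is a side crop for second sightlines, along with first position estimates.

```bash
python3 - <<'E'
from h import *
c=cap('top')
def C1(x,y): return (150+(x+.5)/5-.5,225+(y+.5)/5-.5)
def C2(x,y): return (265+(x+.5)/3.5-.5,170+(y+.5)/3.5-.5)
for n,p,z in [('A',(189,99),.106),('B',(361,135),.106),('C',(166,280),.106),('S',(73,126),.088),('turq',(436,329),.106)]:
    print(n,atz(c,*C1(*p),z).round(4))
for n,p,z in [('BL',(43,270),.056),('BR',(424,240),.056),('PL',(24,371),.058),('PR',(577,323),.058),('fin0',(239,360),.075),('fin1',(249,428),.075),('keepR',(585,375),.066),('keepL',(533,379),.066),
  ('roofL',(55,80),.17),('roofR',(522,105),.17),('red0',(634,326),.235),('red1',(633,380),.235),('col',(665,70),.29)]:
    print(n,atz(c,*C2(*p),z).round(4))
s=cap('side'); cv2.imwrite('pics/s1.png',cv2.resize(s['img'][195:435,240:480],None,fx=2.5,fy=2.5,interpolation=cv2.INTER_CUBIC))
E
```

```text
A [0.5299 0.3198 0.106 ]
B [0.512  0.2254 0.106 ]
C [0.4318 0.328  0.106 ]
S [0.5153 0.3885 0.088 ]
turq [0.4083 0.1812 0.106 ]
BL [0.5318 0.0809 0.056 ]
BR [ 0.5614 -0.2255  0.056 ]
PL [0.4505 0.0938 0.058 ]
PR [ 0.4964 -0.3485  0.058 ]
fin0 [ 0.4618 -0.0771  0.075 ]
fin1 [ 0.4086 -0.0857  0.075 ]
keepR [ 0.4546 -0.3528  0.066 ]
keepL [ 0.4508 -0.3113  0.066 ]
roofL [0.6641 0.0655 0.17  ]
roofR [ 0.6516 -0.2818  0.17  ]
red0 [ 0.4851 -0.3463  0.235 ]
red1 [ 0.4476 -0.3453  0.235 ]
col [ 0.6545 -0.354   0.29  ]
```

View pics/s1.png

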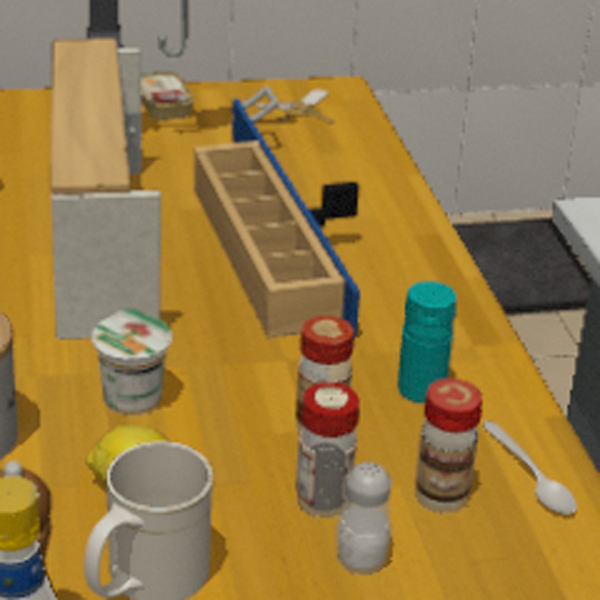

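```bash
python3 - <<'E'
from h import *
c=cap('top'); s=cap('side')
def S(x,y): return (240+(x+.5)/2.5-.5,195+(y+.5)/2.5-.5)
def C2(x,y): return (265+(x+.5)/3.5-.5,170+(y+.5)/3.5-.5)
for n,p,z in [('wall bot',(160,335),0),('wall top',(160,195),.17),('wall bot back',(58,336),0),('wall top back',(53,190),.17),
 ('A',(329,394),.106),('B',(327,326),.106),('C',(453,391),.106),('Sfoot',(363,570),0.0),('Cfoot',(444,508),0),
 ('trayBL',(268,293),.056),('trayBR',(196,148),.056),('PL',(356,290),.058),('PR',(236,100),.058)]:
    print(n,atz(s,*S(*p),z).round(4))
for nme,k in(('top',c),('side',s)):
    hsv=cv2.cvtColor(k['img'],cv2.COLOR_BGR2HSV)
    m=(((hsv[...,0]<7)|(hsv[...,0]>172))&(hsv[...,1]>130)&(hsv[...,2]>60)).astype(np.uint8)
    n,_,st,ce=cv2.connectedComponentsWithStats(m)
    print([(st[i].tolist(),ce[i].round(1).tolist()) for i in range(1,n) if st[i,4]>50])
def tri(a,b):
    o1,d1=a;o2,d2=b
    t=np.linalg.lstsq(np.stack([d1,-d2],1),o2-o1,rcond=None)[0]
    return (o1+d1*t[0]).round(4),(o2+d2*t[1]).round(4)
print(tri(ray(c,445.6,270.3),ray(s,346,184)))
E
```

```text
wall bot [0.6382 0.0699 0.    ]
wall top [0.6422 0.0985 0.17  ]
wall bot back [0.7361 0.0613 0.    ]
wall top back [0.7365 0.0797 0.17  ]
A [0.533  0.3198 0.106 ]
B [0.5141 0.2263 0.106 ]
C [0.4342 0.3286 0.106 ]
Sfoot [0.5183 0.4068 0.    ]
Cfoot [0.4353 0.346  0.    ]
trayBL [0.5387 0.0932 0.056 ]
trayBR [ 0.566  -0.2148  0.056 ]
PL [0.4554 0.1007 0.058 ]
PR [ 0.5007 -0.335   0.058 ]
[([180, 238, 16, 15, 97], [189.0, 245.2]), ([218, 246, 13, 14, 58], [225.9, 254.2]), ([442, 263, 7, 15, 96], [445.2, 270.2]), ([176, 274, 16, 14, 138], [183.8, 280.3])]
[([340, 179, 13, 11, 132], [345.5, 183.9]), ([361, 322, 20, 19, 210], [370.6, 333.2]), ([604, 337, 36, 20, 326], [620.9, 347.0]), ([410, 347, 22, 21, 324], [420.5, 358.0]), ([360, 348, 23, 22, 329], [371.3, 359.7])]
(array([ 0.4676, -0.3512,  0.2149]), array([ 0.467 , -0.351 ,  0.2148]))
```

Position summary:

| Item | Position (x, y) | Note |
|---|---|---|
| Jar A | (.532, .320) | both views agree within 3 mm |
| Jar B | (.513, .226) | both views agree within 3 mm |
| Jar C | (.433, .328) | both views agree within 3 mm |
| Shaker | (.515, .388) | top-view estimate |
| Tray | (.512, −.071) | yaw +5.7° |
| Rack | ≈ (.63, −.106) | yaw −2° |
| Hook fin | (.467, −.351, .215) | |

The measured tray sizes also match the given ones. I start moving now, turning the tool and heading for jar B.

Emit:
{"name": "play_rows", "arguments": {"rows": [[80,[-0.24,-0.12,0],[0,0,0.77]],[80,[-0.24,-0.12,0],[0,0,0.77]],[80,[-0.24,-0.12,0],[0,0,0.77]],[80,[-0.24,-0.12,0],[0,0,0.77]],[80,[-0.24,-0.12,0],[0,0,0.77]]], "grip_force": 20}}

```text
time: 0.77
position: [0.3519, 0.4099, 0.2478]
eef_rot: [0.469, 0.883, 0.0, 0.0]
ft_force: [-0.1, 0.5, -0.2]
gripper_width: 0.911
gripper_force: 0.0
```

```bash
cat >> h.py <<'E'
def go(x,y,z,yaw=None):
    s=manip.get_state(); M=R.from_quat(s['eef_rot']).as_matrix(); p=np.array(s['position'])
    if not hasattr(go,'p'): go.p,go.M=p,M
    d=go.M.T@(np.array([x,y,z])-go.p)
    cur=np.degrees(np.arctan2(go.M[1,1],go.M[0,1])); 
    t=0 if yaw is None else (yaw-cur+180)%360-180
    print('yaw',cur.round(2),'pos',go.p.round(4),'shift',(d/.75).round(4),'turn z',round(-t/45,4),'dist',np.linalg.norm(d).round(3))
    go.p=np.array([x,y,z]); 
    if yaw is not None: go.M=R.from_euler('z',np.radians(t)).as_matrix()@go.M
E
python3 -c "
from h import *
go(.513,.226,.2,5.7);go(.513,.226,.086)"
```

```text
yaw 34.01 pos [0.3519 0.4099 0.2478] shift [-0.3234  0.041   0.0639] turn z 0.629 dist 0.249
yaw 5.7 pos [0.513 0.226 0.2  ] shift [ 1.00e-04 -1.00e-04  1.52e-01] turn z 0.0 dist 0.114
```

Emit:
{"name": "play_rows", "arguments": {"rows": [[80,[-0.25,0.03,0.05],[0,0,0.629]],[80,[-0.25,0.03,0.05],[0,0,0.629]],[80,[-0.25,0.03,0.05],[0,0,0.629]],[80,[-0.25,0.03,0.05],[0,0,0.629]],[80,[-0.25,0.03,0.05],[0,0,0.629]]]}}

```text
time: 1.18
position: [0.4767, 0.2667, 0.2092]
eef_rot: [0.672, 0.741, -0.001, 0.0]
ft_force: [0.1, 1.1, -0.4]
gripper_width: 0.907
gripper_force: 0.0
```

Emit:
{"name": "play_rows", "arguments": {"rows": [[80,[-0.0594,0.0445,0.014],[0,0,0]],[80,[-0.0594,0.0445,0.014],[0,0,0]],[80,[-0.0594,0.0445,0.014],[0,0,0]],[80,[-0.0594,0.0445,0.014],[0,0,0]],[80,[-0.0594,0.0445,0.014],[0,0,0]]]}}

```text
time: 1.6
position: [0.5124, 0.2301, 0.2001]
eef_rot: [0.668, 0.744, 0.0, -0.0]
ft_force: [0.0, 0.6, 0.0]
gripper_width: 0.915
gripper_force: 0.0
```

```bash
python3 -c "
from h import *
go(.513,.226,.086,5.7);go(.513,.226,.226);go(.518,-.13,.226)
c=cap('top'); im=c['img'].astype(int); b,g,r=im[...,0],im[...,1],im[...,2]
print(im[271,300:310].tolist(), im[268:276,330].tolist())
s=cap('side','s2.png')
cv2.imwrite('pics/s2.png',cv2.resize(s['img'][195:435,280:520],None,fx=2.,fy=2.))
"
```

```text
yaw 6.13 pos [0.5124 0.2301 0.2001] shift [-0.0056  0.0003  0.1521] turn z 0.0096 dist 0.114
yaw 5.7 pos [0.513 0.226 0.086] shift [ 1.000e-04  0.000e+00 -1.867e-01] turn z 0.0 dist 0.14
yaw 5.7 pos [0.513 0.226 0.226] shift [-4.73e-01 -4.05e-02 -4.00e-04] turn z 0.0 dist 0.356
[[124, 152, 176], [123, 148, 171], [118, 137, 158], [113, 127, 145], [111, 120, 135], [113, 119, 131], [113, 117, 126], [115, 118, 126], [113, 113, 121], [117, 113, 121]] [[112, 149, 181], [115, 114, 125], [119, 85, 69], [107, 73, 59], [77, 71, 82], [47, 76, 103], [43, 83, 115], [42, 90, 124]]
```

View pics/s2.png

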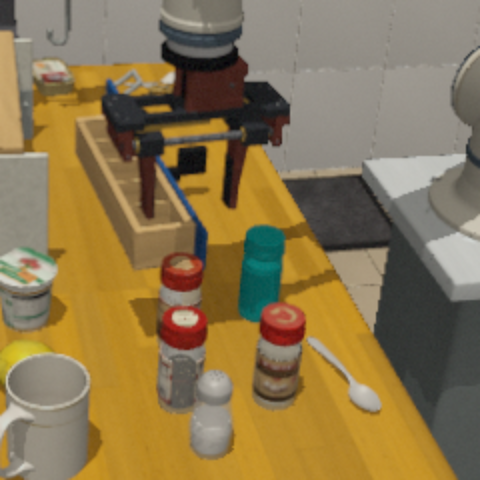

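The gripper hangs over jar B, with fingertips at (148,205) and (235,200) and the cap at (182,268). Going down to grasp and lift.

Emit:
{"name": "play_rows", "arguments": {"rows": [[80,[-0.0056,0.0003,0.05],[0,0,0]],[80,[-0.0056,0.0003,0.1],[0,0,0]],[80,[-0.0056,0.0003,0.14],[0,0,0]],[80,[-0.0056,0.0003,0.152],[0,0,0]],[80,[-0.0056,0.0003,0.152],[0,0,0]]]}}

```text
time: 2.12
position: [0.5114, 0.2254, 0.0828]
eef_rot: [0.668, 0.744, -0.002, -0.001]
ft_force: [-0.1, 0.5, 0.1]
gripper_width: 0.911
gripper_force: 0.0
```

Emit:
{"name": "play_rows", "arguments": {"rows": [[30,[0,0,0],[0,0,0]],[30,[0,0,0],[0,0,0]],[30,[0,0,0],[0,0,0]],[30,[0,0,0],[0,0,0]],[30,[0,0,0],[0,0,0]]]}}

```text
time: 2.53
position: [0.5143, 0.2252, 0.0872]
eef_rot: [0.669, 0.744, 0.001, 0.001]
ft_force: [0.3, 0.3, -0.8]
gripper_width: 0.573
gripper_force: 0.0
```

Emit:
{"name": "play_rows", "arguments": {"rows": [[30,[0,0,0],[0,0,0]],[30,[0,0,-0.04],[0,0,0]],[30,[0,0,-0.09],[0,0,0]],[30,[0,0,-0.14],[0,0,0]],[30,[0,0,-0.187],[0,0,0]]]}}

```text
time: 2.95
position: [0.5133, 0.2248, 0.2276]
eef_rot: [0.669, 0.744, -0.0, -0.0]
ft_force: [0.8, 1.0, -1.0]
gripper_width: 0.506
gripper_force: 20.0
```

```bash
cat >> h.py <<'E'
def tray(c):
    im=c['img'].astype(int); b,g,r=im[...,0],im[...,1],im[...,2]
    m=((b>r+25)&(b>g+15)); m[:225]=0; m[300:]=0; m[:,:260]=0; m[:,450:]=0
    v,u=np.nonzero(m)
    # panel line at z=.058, after rejecting outliers
    P=np.array([atz(c,a,d,.05)[:2] for a,d in zip(u,v)])
    k=np.polyfit(P[:,1],P[:,0],1)
    for _ in range(3):
        e=abs(P[:,0]-np.polyval(k,P[:,1])); P=P[e<.01] if (e<.01).sum()>20 else P; k=np.polyfit(P[:,1],P[:,0],1)
    print('panel yaw',np.degrees(np.arctan(-k[0])).round(2),'x at y=-.1:',np.polyval(k,-.1).round(4),'y range',P[:,1].min().round(4),P[:,1].max().round(4),len(P))
E
python3 -c "
from h import *
print(manip.get_state()['gripper_width'])
go(.518,-.1297,.226,5.7);go(.518,-.1297,.091)
tray(cap('top','t3.png'))"
```

```text
0.5057527018468437
yaw 6.08 pos [0.5133 0.2248 0.2276] shift [-0.4706 -0.0438  0.0022] turn z 0.0084 dist 0.354
yaw 5.7 pos [ 0.518  -0.1297  0.226 ] shift [0.0e+00 1.0e-04 1.8e-01] turn z 0.0 dist 0.135
panel yaw 5.77 x at y=-.1: 0.471 y range -0.3461 0.0876 260
```

Emit:
{"name": "play_rows", "arguments": {"rows": [[30,[-0.25,-0.02,0],[0,0,0]],[30,[-0.25,-0.02,0],[0,0,0]],[30,[-0.25,-0.02,0],[0,0,0]],[30,[-0.25,-0.02,0],[0,0,0]],[30,[-0.25,-0.02,0],[0,0,0]]]}}

```text
time: 3.42
position: [0.5182, 0.0331, 0.2257]
eef_rot: [0.67, 0.743, -0.001, 0.001]
ft_force: [0.6, -0.8, -1.2]
gripper_width: 0.502
gripper_force: 20.0
```

Emit:
{"name": "play_rows", "arguments": {"rows": [[30,[-0.05,-0.006,0],[0,0,0]],[30,[-0.1,-0.012,0],[0,0,0]],[30,[-0.15,-0.018,0],[0,0,0]],[30,[-0.19,-0.022,0],[0,0,0]],[30,[-0.2206,-0.0238,0],[0,0,0]]]}}

```text
time: 3.83
position: [0.5177, -0.1322, 0.2256]
eef_rot: [0.669, 0.743, -0.0, 0.0]
ft_force: [0.2, 0.8, -1.2]
gripper_width: 0.505
gripper_force: 20.0
```

Emit:
{"name": "play_rows", "arguments": {"rows": [[30,[0,0,0.03],[0,0,0]],[30,[0,0,0.05],[0,0,0]],[30,[0,0,0.06],[0,0,0]],[30,[0,0,0.06],[0,0,0]],[30,[0,0,0.06],[0,0,0]]]}}

```text
time: 4.25
position: [0.5182, -0.1293, 0.1808]
eef_rot: [0.668, 0.744, -0.0, -0.0]
ft_force: [-0.1, -0.2, -0.5]
gripper_width: 0.503
gripper_force: 20.0
```

```bash
python3 -c "
from h import *
go(.518,-.1297,.091,5.7)
t=cap('top');s=cap('side')
a=cv2.resize(t['img'][190:310,260:440],None,fx=2.2,fy=2.5);b=cv2.resize(s['img'][190:340,300:420],None,fx=2.6,fy=2.)
cv2.imwrite('pics/p4.png',np.hstack([a,b]))"
```

```text
yaw 6.1 pos [ 0.5182 -0.1293  0.1808] shift [-0.0006 -0.0003  0.1198] turn z 0.009 dist 0.09
```

View pics/p4.png

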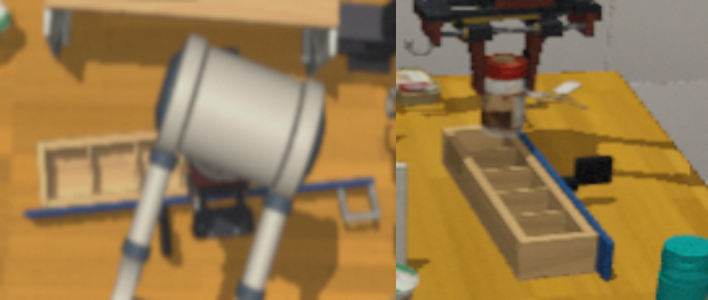

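The jar hangs upright at about (505,95) in the right pane, above the cell. I descend in steps and watch the force.

Emit:
{"name": "play_rows", "arguments": {"rows": [[30,[0,0,0.03],[0,0,0]],[30,[0,0,0.06],[0,0,0]],[30,[0,0,0.08],[0,0,0]],[30,[0,0,0.09],[0,0,0]],[30,[0,0,0.09],[0,0,0]]]}}

```text
time: 4.77
position: [0.5179, -0.1293, 0.1124]
eef_rot: [0.668, 0.744, -0.001, -0.001]
ft_force: [-0.2, -0.2, -1.8]
gripper_width: 0.502
gripper_force: 20.0
```

Emit:
{"name": "play_rows", "arguments": {"rows": [[30,[0,0,0.01],[0,0,0]],[30,[0,0,0.02],[0,0,0]],[30,[0,0,0.027],[0,0,0]],[30,[0,0,0.027],[0,0,0]],[30,[0,0,0.027],[0,0,0]]]}}

```text
time: 5.18
position: [0.5182, -0.1295, 0.093]
eef_rot: [0.669, 0.744, -0.0, -0.0]
ft_force: [-0.8, 0.1, -0.8]
gripper_width: 0.504
gripper_force: 20.0
```

Emit:
{"name": "play_rows", "arguments": {"rows": [[30,[0,0,0.003],[0,0,0]],[62,[0,0,0.003],[0,0,0]],[62,[0,0,0.003],[0,0,0]],[62,[0,0,0.003],[0,0,0]],[62,[0,0,0.003],[0,0,0]]]}}

```text
time: 5.6
position: [0.5185, -0.1295, 0.0913]
eef_rot: [0.669, 0.744, 0.0, 0.0]
ft_force: [0.0, -0.1, 0.3]
gripper_width: 0.704
gripper_force: 0.0
```

Emit:
{"name": "play_rows", "arguments": {"rows": [[64,[0,0,-0.03],[0,0,0]],[70,[0,0,-0.07],[0,0,0]],[80,[0,0,-0.12],[0,0,0]],[80,[0,0,-0.17],[0,0,0]],[80,[0,0,-0.19],[0,0,0]]]}}

```text
time: 6.02
position: [0.5194, -0.1298, 0.2399]
eef_rot: [0.669, 0.744, 0.002, 0.004]
ft_force: [0.4, -0.0, 1.1]
gripper_width: 0.906
gripper_force: 0.0
```

```bash
python3 -c "
from h import *
go(.532,.320,.226,5.7);go(.532,.320,.086);go(.532,.32,.226);go(.512,-.071,.226);go(.512,-.071,.091)
t=cap('top');s=cap('side','s5.png')
"
```

```text
yaw 6.09 pos [ 0.5194 -0.1298  0.2399] shift [0.5946 0.0802 0.0172] turn z 0.0086 dist 0.45
yaw 5.7 pos [0.532 0.32  0.226] shift [ 0.0006 -0.0014  0.1867] turn z 0.0 dist 0.14
yaw 5.7 pos [0.532 0.32  0.086] shift [-0.0006  0.0014 -0.1867] turn z 0.0 dist 0.14
yaw 5.7 pos [0.532 0.32  0.226] shift [-0.5161 -0.0783  0.0011] turn z 0.0 dist 0.392
yaw 5.7 pos [ 0.512 -0.071  0.226] shift [ 0.0006 -0.0013  0.18  ] turn z 0.0 dist 0.135
```

Emit:
{"name": "play_rows", "arguments": {"rows": [[80,[0.25,0.034,0.01],[0,0,0]],[80,[0.25,0.034,0.01],[0,0,0]],[80,[0.25,0.034,0.01],[0,0,0]],[80,[0.25,0.034,0.01],[0,0,0]],[80,[0.25,0.034,0.01],[0,0,0]]]}}

```text
time: 6.53
position: [0.5228, 0.0633, 0.2236]
eef_rot: [0.668, 0.744, -0.0, -0.002]
ft_force: [0.1, 0.1, 0.4]
gripper_width: 0.913
gripper_force: 0.0
```

Emit:
{"name": "play_rows", "arguments": {"rows": [[80,[0.25,0.034,0.01],[0,0,0]],[80,[0.25,0.034,0.01],[0,0,0]],[80,[0.25,0.034,0.01],[0,0,0]],[80,[0.25,0.034,0.01],[0,0,0]],[80,[0.25,0.034,0.01],[0,0,0]]]}}

```text
time: 6.95
position: [0.528, 0.2527, 0.2156]
eef_rot: [0.667, 0.745, -0.001, -0.001]
ft_force: [1.0, -0.0, -0.2]
gripper_width: 0.914
gripper_force: 0.0
```

Emit:
{"name": "play_rows", "arguments": {"rows": [[80,[0.05,0.006,0],[0,0,0]],[80,[0.0946,0.0122,0.01],[0,0,0]],[80,[0.0946,0.0122,0.03],[0,0,0]],[80,[0.0946,0.0122,0.06],[0,0,0]],[80,[0.0946,0.0122,0.06],[0,0,0]]]}}

```text
time: 7.37
position: [0.5285, 0.32, 0.1659]
eef_rot: [0.668, 0.744, -0.005, -0.002]
ft_force: [-0.8, -0.6, -1.3]
gripper_width: 0.911
gripper_force: 0.0
```

```bash
python3 -c "
from h import *
go(.532,.320,.086,5.7);go(.532,.32,.226);go(.512,-.071,.226);go(.512,-.071,.091)
t=cap('top','t6.png');s=cap('side');tray(t)
a=cv2.resize(t['img'][220:300,260:440],None,fx=2.6,fy=2.6);b=cv2.resize(s['img'][250:430,290:460],None,fx=2.,fy=2.)
b=b[:360];a=np.vstack([a,np.zeros((360-a.shape[0],a.shape[1],3),np.uint8)])
cv2.imwrite('pics/p6.png',np.hstack([a,b])[:, :800])
"
```

```text
yaw 6.17 pos [0.5285 0.32   0.1659] shift [-1.000e-04  5.600e-03  1.065e-01] turn z 0.0104 dist 0.08
yaw 5.7 pos [0.532 0.32  0.086] shift [-0.0008 -0.0018 -0.1867] turn z 0.0 dist 0.14
yaw 5.7 pos [0.532 0.32  0.226] shift [-0.5161 -0.0783  0.0028] turn z 0.0 dist 0.392
yaw 5.7 pos [ 0.512 -0.071  0.226] shift [0.0007 0.0018 0.18  ] turn z 0.0 dist 0.135
panel yaw 5.8 x at y=-.1: 0.4709 y range -0.3461 0.0932 283
```

View pics/p6.png

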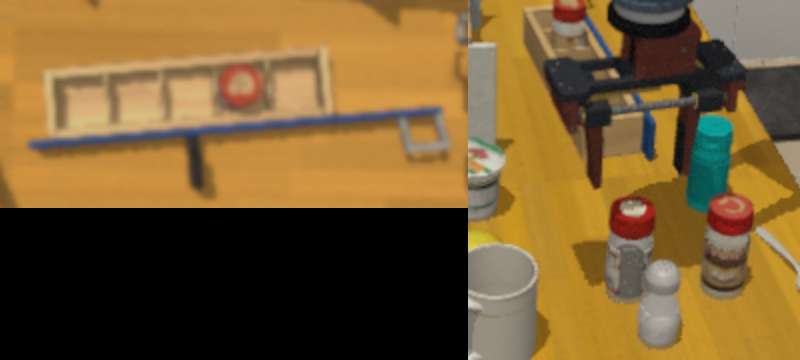

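Jar B stands upright in the fourth cell at (240,85), and the tray has not moved. Now jar A.

Emit:
{"name": "play_rows", "arguments": {"rows": [[80,[0,0.002,0.04],[0,0,0]],[80,[0,0.002,0.08],[0,0,0]],[80,[0,0.002,0.1065],[0,0,0]],[80,[0,0.002,0.1065],[0,0,0]],[30,[0,0.002,0.1065],[0,0,0]]]}}

```text
time: 7.88
position: [0.5323, 0.3199, 0.0937]
eef_rot: [0.669, 0.743, -0.001, -0.0]
ft_force: [0.7, 0.9, 0.6]
gripper_width: 0.867
gripper_force: 0.0
```

Emit:
{"name": "play_rows", "arguments": {"rows": [[30,[0,0,0],[0,0,0]],[30,[0,0,0],[0,0,0]],[30,[0,0,0],[0,0,0]],[30,[0,0,0],[0,0,0]],[30,[0,0,0],[0,0,0]]]}}

```text
time: 8.3
position: [0.5327, 0.3207, 0.0946]
eef_rot: [0.669, 0.744, 0.001, 0.0]
ft_force: [-1.5, -0.0, 6.1]
gripper_width: 0.5
gripper_force: 20.0
```

Emit:
{"name": "play_rows", "arguments": {"rows": [[30,[0,0,0],[0,0,0]],[30,[0,0,-0.04],[0,0,0]],[30,[0,0,-0.09],[0,0,0]],[30,[0,0,-0.14],[0,0,0]],[30,[0,0,-0.187],[0,0,0]]]}}

```text
time: 8.72
position: [0.532, 0.3203, 0.2352]
eef_rot: [0.669, 0.744, -0.0, -0.0]
ft_force: [1.2, 0.2, -1.4]
gripper_width: 0.503
gripper_force: 20.0
```

```bash
python3 -c "
from h import *
go(.512,-.071,.226,5.7);go(.512,-.071,.094)"
```

```text
yaw 6.09 pos [0.532  0.3203 0.2352] shift [-0.516  -0.0819  0.0124] turn z 0.0086 dist 0.392
yaw 5.7 pos [ 0.512 -0.071  0.226] shift [0.00e+00 1.00e-04 1.76e-01] turn z 0.0 dist 0.132
```

Emit:
{"name": "play_rows", "arguments": {"rows": [[30,[-0.26,-0.041,0],[0,0,0]],[30,[-0.26,-0.041,0],[0,0,0]],[30,[-0.26,-0.041,0],[0,0,0]],[30,[-0.26,-0.041,0],[0,0,0]],[30,[-0.26,-0.041,0],[0,0,0]]]}}

```text
time: 9.13
position: [0.5219, 0.1206, 0.2336]
eef_rot: [0.669, 0.743, -0.0, 0.0]
ft_force: [0.6, 0.1, -1.1]
gripper_width: 0.499
gripper_force: 20.0
```

Emit:
{"name": "play_rows", "arguments": {"rows": [[30,[-0.05,-0.008,0],[0,0,0]],[30,[-0.1,-0.016,0],[0,0,0]],[30,[-0.15,-0.024,0],[0,0,0]],[30,[-0.2,-0.032,0],[0,0,0]],[30,[-0.25,-0.041,0],[0,0,0]]]}}

```text
time: 9.55
position: [0.5112, -0.0681, 0.2336]
eef_rot: [0.668, 0.744, -0.0, -0.0]
ft_force: [0.8, 0.7, -0.8]
gripper_width: 0.503
gripper_force: 20.0
```

Emit:
{"name": "play_rows", "arguments": {"rows": [[30,[-0.006,0,0.01],[0,0,0]],[30,[-0.006,0,0.03],[0,0,0]],[30,[-0.006,0,0.05],[0,0,0]],[30,[-0.006,0,0.07],[0,0,0]],[30,[-0.006,0,0.07],[0,0,0]]]}}

```text
time: 9.97
position: [0.5108, -0.0703, 0.1772]
eef_rot: [0.669, 0.744, -0.001, -0.003]
ft_force: [-0.8, 0.2, -2.1]
gripper_width: 0.5
gripper_force: 20.0
```

```bash
python3 -c "
from h import *
go(.512,-.071,.101,5.7);tray(cap('top','t7.png'))"
```

```text
yaw 6.08 pos [ 0.5108 -0.0703  0.1772] shift [-0.0013  0.0021  0.1016] turn z 0.0085 dist 0.076
panel yaw 5.8 x at y=-.1: 0.4709 y range -0.3461 0.0932 168
```

Emit:
{"name": "play_rows", "arguments": {"rows": [[30,[0,0.001,0.03],[0,0,0]],[30,[0,0.001,0.06],[0,0,0]],[30,[0,0.001,0.09],[0,0,0]],[30,[0,0.001,0.1],[0,0,0]],[30,[0,0.001,0.1],[0,0,0]]]}}

```text
time: 10.43
position: [0.5122, -0.0706, 0.1049]
eef_rot: [0.668, 0.744, -0.001, -0.001]
ft_force: [-0.3, -1.5, -1.2]
gripper_width: 0.501
gripper_force: 20.0
```

Emit:
{"name": "play_rows", "arguments": {"rows": [[30,[0,0,0.003],[0,0,0]],[30,[0,0,0.004],[0,0,0]],[30,[0,0,0.004],[0,0,0]],[30,[0,0,0.004],[0,0,0]],[30,[0,0,0.004],[0,0,0]]]}}

```text
time: 10.85
position: [0.5134, -0.0707, 0.1043]
eef_rot: [0.669, 0.744, 0.0, 0.001]
ft_force: [-0.1, -0.7, -1.1]
gripper_width: 0.507
gripper_force: 20.0
```

Emit:
{"name": "play_rows", "arguments": {"rows": [[30,[0,0,0.006],[0,0,0]],[62,[0,0,0.006],[0,0,0]],[62,[0,0,0.006],[0,0,0]],[62,[0,0,0.006],[0,0,0]],[62,[0,0,0.006],[0,0,0]]]}}

```text
time: 11.27
position: [0.513, -0.0708, 0.0989]
eef_rot: [0.669, 0.744, 0.0, 0.0]
ft_force: [0.3, -0.7, 0.0]
gripper_width: 0.703
gripper_force: 0.0
```

Emit:
{"name": "play_rows", "arguments": {"rows": [[64,[0,0,-0.03],[0,0,0]],[70,[0,0,-0.07],[0,0,0]],[80,[0,0,-0.12],[0,0,0]],[80,[0,0,-0.17],[0,0,0]],[80,[0,0,-0.17],[0,0,0]]]}}

```text
time: 11.68
position: [0.5152, -0.0712, 0.2356]
eef_rot: [0.669, 0.744, 0.003, 0.006]
ft_force: [0.2, 0.3, 1.2]
gripper_width: 0.912
gripper_force: 0.0
```

```bash
python3 -c "
from h import *
go(.433,.328,.226,5.7);go(.433,.328,.086)"
```

```text
yaw 6.09 pos [ 0.5152 -0.0712  0.2356] shift [ 0.5409 -0.0526  0.0099] turn z 0.0086 dist 0.408
yaw 5.7 pos [0.433 0.328 0.226] shift [ 0.0007 -0.0024  0.1867] turn z 0.0 dist 0.14
```

Emit:
{"name": "play_rows", "arguments": {"rows": [[80,[0.27,-0.025,0],[0,0,0]],[80,[0.27,-0.025,0],[0,0,0]],[80,[0.27,-0.025,0],[0,0,0]],[80,[0.27,-0.025,0],[0,0,0]],[80,[0.27,-0.025,0],[0,0,0]]]}}

```text
time: 12.1
position: [0.4721, 0.1307, 0.2265]
eef_rot: [0.669, 0.744, 0.0, 0.0]
ft_force: [0.4, 0.2, -0.2]
gripper_width: 0.91
gripper_force: 0.0
```

Emit:
{"name": "play_rows", "arguments": {"rows": [[80,[0.27,-0.025,0],[0,0,0]],[80,[0.27,-0.025,0],[0,0,0]],[80,[0.27,-0.025,0],[0,0,0]],[80,[0.27,-0.025,0],[0,0,0]],[80,[0.27,-0.025,0],[0,0,0]]]}}

```text
time: 12.52
position: [0.4317, 0.3305, 0.2263]
eef_rot: [0.668, 0.744, 0.0, -0.0]
ft_force: [1.6, 0.4, -0.3]
gripper_width: 0.912
gripper_force: 0.0
```

Emit:
{"name": "play_rows", "arguments": {"rows": [[80,[0,0,0.02],[0,0,0]],[80,[0,0,0.05],[0,0,0]],[80,[0,0,0.06],[0,0,0]],[80,[0,0,0.06],[0,0,0]],[80,[0,0,0.06],[0,0,0]]]}}

```text
time: 12.93
position: [0.4328, 0.3276, 0.1813]
eef_rot: [0.669, 0.743, -0.0, -0.0]
ft_force: [0.3, 0.5, 0.9]
gripper_width: 0.913
gripper_force: 0.0
```

```bash
python3 -c "
from h import *
go(.433,.328,.088,5.7);go(.433,.328,.228);go(.506,-.0123,.228)
t=cap('top','t8.png');tray(t)
im=cv2.cvtColor(t['img'],cv2.COLOR_BGR2HSV)
m=(((im[...,0]<7)|(im[...,0]>172))&(im[...,1]>130)&(im[...,2]>60)).astype(np.uint8)
n,_,st,ce=cv2.connectedComponentsWithStats(m)
for i in range(1,n):
    if st[i,4]>30: print(ce[i].round(1),st[i,4],atz(t,*ce[i],.11).round(3))"
```

```text
yaw 6.05 pos [0.4328 0.3276 0.1813] shift [0.0006 0.0005 0.1244] turn z 0.0078 dist 0.093
yaw 5.7 pos [0.433 0.328 0.088] shift [-1.000e-04 -1.000e-04 -1.867e-01] turn z 0.0 dist 0.14
yaw 5.7 pos [0.433 0.328 0.228] shift [-4.612e-01  5.180e-02  1.000e-04] turn z 0.0 dist 0.348
panel yaw 5.8 x at y=-.1: 0.4709 y range -0.3461 0.0932 281
[349.9 253.6] 76 [ 0.512 -0.121  0.11 ]
[330.1 254.9] 103 [ 0.508 -0.068  0.11 ]
[445.2 270.3] 96 [ 0.472 -0.379  0.11 ]
[184.4 280.3] 113 [0.433 0.323 0.11 ]
```

Emit:
{"name": "play_rows", "arguments": {"rows": [[80,[0,0,0.04],[0,0,0]],[80,[0,0,0.08],[0,0,0]],[80,[0,0,0.12],[0,0,0]],[80,[0,0,0.124],[0,0,0]],[80,[0,0,0.124],[0,0,0]]]}}

```text
time: 13.4
position: [0.4324, 0.3272, 0.0876]
eef_rot: [0.669, 0.743, -0.001, -0.0]
ft_force: [0.1, 0.5, -0.4]
gripper_width: 0.909
gripper_force: 0.0
```

Emit:
{"name": "play_rows", "arguments": {"rows": [[30,[0,0,0],[0,0,0]],[30,[0,0,0],[0,0,0]],[30,[0,0,0],[0,0,0]],[30,[0,0,0],[0,0,0]],[30,[0,0,0],[0,0,0]]]}}

```text
time: 13.82
position: [0.4332, 0.3283, 0.0895]
eef_rot: [0.669, 0.744, 0.001, 0.0]
ft_force: [-0.4, -0.5, -0.8]
gripper_width: 0.568
gripper_force: 0.0
```

Emit:
{"name": "play_rows", "arguments": {"rows": [[30,[0,0,0],[0,0,0]],[30,[0,0,0],[0,0,0]],[30,[0,0,-0.04],[0,0,0]],[30,[0,0,-0.09],[0,0,0]],[30,[0,0,-0.14],[0,0,0]]]}}

```text
time: 14.23
position: [0.4319, 0.3274, 0.1928]
eef_rot: [0.669, 0.744, -0.002, -0.001]
ft_force: [1.3, 0.7, -0.5]
gripper_width: 0.503
gripper_force: 20.0
```

Emit:
{"name": "play_rows", "arguments": {"rows": [[30,[0,0,-0.045],[0,0,0]],[30,[-0.04,0,-0.045],[0,0,0]],[30,[-0.08,0,-0.045],[0,0,0]],[30,[-0.12,0,-0.045],[0,0,0]],[30,[-0.161,0.01,-0.045],[0,0,0]]]}}

```text
time: 14.65
position: [0.4523, 0.2078, 0.2272]
eef_rot: [0.668, 0.744, -0.0, -0.0]
ft_force: [0.4, 0.1, -1.5]
gripper_width: 0.501
gripper_force: 20.0
```

Emit:
{"name": "play_rows", "arguments": {"rows": [[30,[-0.05,0.01,0],[0,0,0]],[30,[-0.11,0.02,0],[0,0,0]],[30,[-0.17,0.03,0],[0,0,0]],[30,[-0.22,0.04,0],[0,0,0]],[30,[-0.25,0.042,0],[0,0,0]]]}}

```text
time: 15.07
position: [0.5046, 0.0222, 0.2265]
eef_rot: [0.669, 0.743, -0.001, 0.0]
ft_force: [-0.2, 0.2, -1.1]
gripper_width: 0.503
gripper_force: 20.0
```

```bash
python3 -c "
from h import *
go(.506,-.0123,.226,5.7);go(.506,-.0123,.093);tray(cap('top','t9.png'))"
```

```text
yaw 5.97 pos [0.5046 0.0222 0.2265] shift [-0.046  -0.0029  0.0007] turn z 0.006 dist 0.035
yaw 5.7 pos [ 0.506  -0.0123  0.226 ] shift [2.000e-04 1.000e-04 1.773e-01] turn z 0.0 dist 0.133
panel yaw 5.6 x at y=-.1: 0.4714 y range -0.3461 0.0932 245
```

Emit:
{"name": "play_rows", "arguments": {"rows": [[30,[-0.03,-0.002,0],[0,0,0]],[30,[-0.045,-0.0025,0],[0,0,0]],[30,[-0.045,-0.0025,0.03],[0,0,0]],[30,[-0.045,-0.0025,0.06],[0,0,0]],[30,[-0.045,-0.0025,0.06],[0,0,0]]]}}

```text
time: 15.53
position: [0.504, -0.0079, 0.177]
eef_rot: [0.669, 0.744, -0.002, -0.003]
ft_force: [-0.2, 0.6, -2.1]
gripper_width: 0.502
gripper_force: 20.0
```

```bash
python3 -c "
from h import *
go(.506,-.0123,.095,5.7);tray(cap('top','t9.png'))"
```

```text
yaw 6.08 pos [ 0.504  -0.0079  0.177 ] shift [-0.0063  0.0028  0.1093] turn z 0.0083 dist 0.082
panel yaw 5.77 x at y=-.1: 0.471 y range -0.3461 0.0736 176
```

Emit:
{"name": "play_rows", "arguments": {"rows": [[30,[-0.005,0.002,0.03],[0,0,0]],[30,[-0.005,0.002,0.06],[0,0,0]],[30,[-0.005,0.002,0.09],[0,0,0]],[30,[-0.005,0.002,0.107],[0,0,0]],[30,[-0.005,0.002,0.107],[0,0,0]]]}}

```text
time: 16.0
position: [0.5069, -0.0118, 0.0998]
eef_rot: [0.668, 0.744, -0.001, -0.001]
ft_force: [-0.2, -2.2, -2.9]
gripper_width: 0.501
gripper_force: 20.0
```

Emit:
{"name": "play_rows", "arguments": {"rows": [[30,[0,0,0],[0,0,0]],[30,[0,0,0],[0,0,0]],[30,[0,0,0],[0,0,0]],[30,[0,0,0],[0,0,0]],[30,[0,0,0],[0,0,0]]]}}

```text
time: 16.42
position: [0.5085, -0.0118, 0.1032]
eef_rot: [0.669, 0.744, 0.001, 0.001]
ft_force: [0.2, -1.3, -0.2]
gripper_width: 0.505
gripper_force: 20.0
```

Emit:
{"name": "play_rows", "arguments": {"rows": [[30,[0,-0.002,0.01],[0,0,0]],[30,[0,-0.002,0.012],[0,0,0]],[30,[0,-0.002,0.012],[0,0,0]],[30,[0,-0.002,0.012],[0,0,0]],[30,[0,-0.002,0.012],[0,0,0]]]}}

```text
time: 16.83
position: [0.5066, -0.012, 0.0931]
eef_rot: [0.669, 0.744, 0.0, 0.0]
ft_force: [1.4, -3.0, 2.3]
gripper_width: 0.507
gripper_force: 20.0
```

Emit:
{"name": "play_rows", "arguments": {"rows": [[62,[0,0,0],[0,0,0]],[62,[0,0,0],[0,0,0]],[62,[0,0,0],[0,0,0]],[62,[0,0,0],[0,0,0]],[62,[0,0,0],[0,0,0]]]}}

```text
time: 17.25
position: [0.5061, -0.0117, 0.0924]
eef_rot: [0.669, 0.744, -0.0, -0.0]
ft_force: [-0.6, 0.4, 0.1]
gripper_width: 0.706
gripper_force: 0.0
```

Emit:
{"name": "play_rows", "arguments": {"rows": [[64,[0,0,-0.03],[0,0,0]],[70,[0,0,-0.07],[0,0,0]],[80,[0,0,-0.12],[0,0,0]],[80,[0,0,-0.17],[0,0,0]],[80,[0,0,-0.18],[0,0,0]]]}}

```text
time: 17.67
position: [0.5079, -0.0119, 0.2352]
eef_rot: [0.669, 0.744, 0.003, 0.004]
ft_force: [0.4, 0.4, 0.5]
gripper_width: 0.91
gripper_force: 0.0
```

```bash
python3 -c "
from h import *
go(.515,.388,.226,5.7);go(.515,.388,.081)"
```

```text
yaw 6.09 pos [ 0.5079 -0.0119  0.2352] shift [0.5292 0.0659 0.012 ] turn z 0.0088 dist 0.4
yaw 5.7 pos [0.515 0.388 0.226] shift [ 0.0003 -0.0019  0.1933] turn z 0.0 dist 0.145
```

Emit:
{"name": "play_rows", "arguments": {"rows": [[80,[0.265,0.034,0],[0,0,0]],[80,[0.265,0.034,0],[0,0,0]],[80,[0.265,0.034,0],[0,0,0]],[80,[0.265,0.034,0],[0,0,0]],[80,[0.265,0.034,0],[0,0,0]]]}}

```text
time: 18.08
position: [0.5101, 0.1912, 0.2273]
eef_rot: [0.668, 0.744, 0.0, -0.0]
ft_force: [0.7, -1.1, -0.2]
gripper_width: 0.91
gripper_force: 0.0
```

Emit:
{"name": "play_rows", "arguments": {"rows": [[80,[0.264,0.033,0],[0,0,0]],[80,[0.264,0.033,0],[0,0,0]],[80,[0.264,0.033,0],[0,0,0]],[80,[0.264,0.033,0],[0,0,0]],[80,[0.264,0.033,0],[0,0,0]]]}}

```text
time: 18.5
position: [0.5134, 0.391, 0.2268]
eef_rot: [0.668, 0.744, -0.0, -0.0]
ft_force: [0.5, 0.6, -0.5]
gripper_width: 0.911
gripper_force: 0.0
```

Emit:
{"name": "play_rows", "arguments": {"rows": [[80,[0,0,0.02],[0,0,0]],[80,[0,0,0.05],[0,0,0]],[80,[0,0,0.07],[0,0,0]],[80,[0,0,0.07],[0,0,0]],[80,[0,0,0.07],[0,0,0]]]}}

```text
time: 18.92
position: [0.5136, 0.3877, 0.1738]
eef_rot: [0.669, 0.744, -0.001, -0.0]
ft_force: [0.0, -0.6, 0.9]
gripper_width: 0.906
gripper_force: 0.0
```

```bash
python3 -c "
from h import *
go(.515,.388,.081,5.7)
t=cap('top');s=cap('side');tray(t)
a=cv2.resize(t['img'][220:300,260:440],None,fx=2.,fy=2.);b=cv2.resize(s['img'][290:450,320:480],None,fx=2.6,fy=2.6)
a=np.vstack([a,np.zeros((b.shape[0]-a.shape[0],a.shape[1],3),np.uint8)])
cv2.imwrite('pics/p10.png',np.hstack([a,b]))"
```

```text
yaw 6.1 pos [0.5136 0.3877 0.1738] shift [0.0004 0.0022 0.1237] turn z 0.0088 dist 0.093
panel yaw 5.81 x at y=-.1: 0.4709 y range -0.3461 0.0932 282
```

View pics/p10.png

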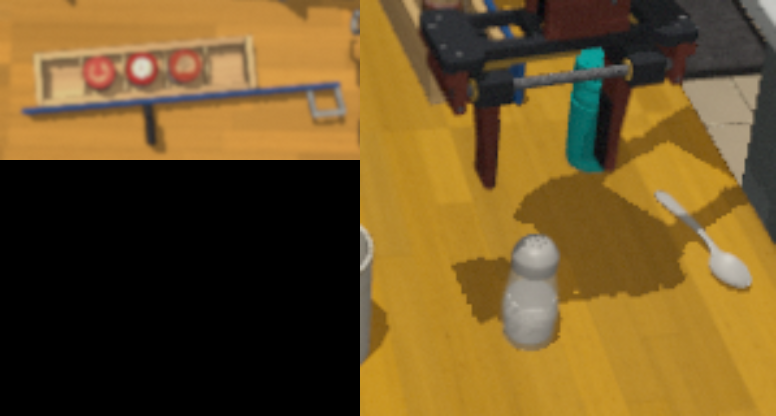

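Three jars stand upright in their cells, and the shaker (530,290) is midway between the fingers. I'll grip it at the dome.

Emit:
{"name": "play_rows", "arguments": {"rows": [[80,[0,0.001,0.04],[0,0,0]],[80,[0,0.001,0.08],[0,0,0]],[80,[0,0.001,0.115],[0,0,0]],[80,[0,0.001,0.124],[0,0,0]],[80,[0,0.001,0.124],[0,0,0]]]}}

```text
time: 19.43
position: [0.5143, 0.3873, 0.0807]
eef_rot: [0.669, 0.744, -0.002, -0.0]
ft_force: [-0.3, -0.6, -0.1]
gripper_width: 0.91
gripper_force: 0.0
```

Emit:
{"name": "play_rows", "arguments": {"rows": [[25,[0,0,0],[0,0,0]],[25,[0,0,0],[0,0,0]],[25,[0,0,0],[0,0,0]],[25,[0,0,0],[0,0,0]],[25,[0,0,0],[0,0,0]]]}}

```text
time: 19.85
position: [0.5155, 0.3884, 0.0837]
eef_rot: [0.669, 0.744, 0.001, 0.0]
ft_force: [0.0, -0.5, -0.6]
gripper_width: 0.57
gripper_force: 0.0
```

Emit:
{"name": "play_rows", "arguments": {"rows": [[25,[0,0,0],[0,0,0]],[25,[0,0,0],[0,0,0]],[25,[0,0,0],[0,0,0]],[25,[0,0,0],[0,0,0]],[25,[0,0,0],[0,0,0]]]}}

```text
time: 20.27
position: [0.5149, 0.3881, 0.0824]
eef_rot: [0.669, 0.744, -0.0, -0.0]
ft_force: [-0.8, -0.2, 1.3]
gripper_width: 0.38
gripper_force: 19.2
```

Emit:
{"name": "play_rows", "arguments": {"rows": [[25,[0,0,-0.04],[0,0,0]],[25,[0,0,-0.09],[0,0,0]],[25,[0,0,-0.14],[0,0,0]],[25,[0,0,-0.18],[0,0,0]],[25,[0,0,-0.18],[0,0,0]]]}}

```text
time: 20.68
position: [0.5166, 0.3892, 0.2262]
eef_rot: [0.669, 0.744, 0.006, 0.002]
ft_force: [1.1, -0.4, 1.5]
gripper_width: 0.381
gripper_force: 19.2
```

```bash
python3 -c "
from h import *
go(.500,.0454,.22,5.7);go(.500,.0454,.085)
t=cap('top');s=cap('side','s11.png');tray(t)"
```

```text
yaw 6.09 pos [0.5166 0.3892 0.2262] shift [-0.4535 -0.0707  0.0048] turn z 0.0086 dist 0.344
yaw 5.7 pos [0.5    0.0454 0.22  ] shift [-0.001 -0.002  0.18 ] turn z 0.0 dist 0.135
panel yaw 5.8 x at y=-.1: 0.4709 y range -0.3461 0.0932 282
```

Emit:
{"name": "play_rows", "arguments": {"rows": [[25,[-0.05,-0.008,0],[0,0,0]],[25,[-0.1,-0.015,0],[0,0,0]],[25,[-0.15,-0.022,0],[0,0,0]],[25,[-0.2,-0.03,0],[0,0,0]],[25,[-0.25,-0.037,0],[0,0,0]]]}}

```text
time: 21.2
position: [0.5059, 0.1968, 0.2138]
eef_rot: [0.668, 0.744, -0.002, -0.001]
ft_force: [1.5, 0.2, -0.9]
gripper_width: 0.383
gripper_force: 19.3
```

Emit:
{"name": "play_rows", "arguments": {"rows": [[25,[-0.05,-0.008,0],[0,0,0]],[25,[-0.1,-0.015,0],[0,0,0]],[25,[-0.15,-0.022,0],[0,0,0]],[25,[-0.19,-0.029,0],[0,0,0]],[25,[-0.202,-0.03,0],[0,0,0]]]}}

```text
time: 21.62
position: [0.4997, 0.0418, 0.2144]
eef_rot: [0.67, 0.742, -0.002, -0.001]
ft_force: [0.3, -0.2, -0.2]
gripper_width: 0.374
gripper_force: 19.3
```

Emit:
{"name": "play_rows", "arguments": {"rows": [[25,[0,0,0.02],[0,0,0]],[25,[0,0,0.05],[0,0,0]],[25,[0,0,0.06],[0,0,0]],[25,[0,0,0.06],[0,0,0]],[25,[0,0,0.06],[0,0,0]]]}}

```text
time: 22.03
position: [0.5003, 0.0461, 0.171]
eef_rot: [0.668, 0.744, -0.001, -0.001]
ft_force: [0.0, -0.8, -1.2]
gripper_width: 0.377
gripper_force: 19.3
```

```bash
python3 -c "
from h import *
go(.500,.0454,.0865,5.7)
t=cap('top','t12.png');s=cap('side');tray(t)
cv2.imwrite('pics/p12.png',cv2.resize(s['img'][200:360,310:450],None,fx=3,fy=3))"
```

```text
yaw 6.13 pos [0.5003 0.0461 0.171 ] shift [-0.0009 -0.0002  0.1126] turn z 0.0095 dist 0.084
panel yaw 5.58 x at y=-.1: 0.4714 y range -0.3461 0.0932 238
```

View pics/p12.png

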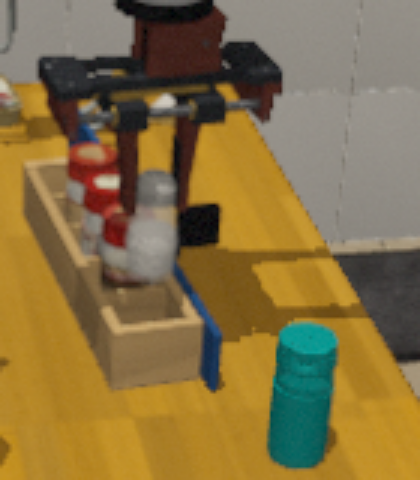

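The shaker (152,230) hangs upright above the left end cell. Lowering it and releasing.

Emit:
{"name": "play_rows", "arguments": {"rows": [[25,[-0.001,0,0.03],[0,0,0]],[25,[-0.001,0,0.06],[0,0,0]],[25,[-0.001,0,0.09],[0,0,0]],[25,[-0.001,0,0.105],[0,0,0]],[25,[-0.001,0,0.105],[0,0,0]]]}}

```text
time: 22.55
position: [0.5002, 0.0445, 0.0916]
eef_rot: [0.669, 0.744, -0.001, -0.001]
ft_force: [-0.3, -2.8, -2.5]
gripper_width: 0.38
gripper_force: 19.6
```

Emit:
{"name": "play_rows", "arguments": {"rows": [[25,[0,0,0],[0,0,0]],[25,[0,0,0.004],[0,0,0]],[25,[0,0,0.004],[0,0,0]],[25,[0,0,0.004],[0,0,0]],[25,[0,0,0.004],[0,0,0]]]}}

```text
time: 22.97
position: [0.5019, 0.0447, 0.092]
eef_rot: [0.669, 0.744, 0.001, 0.001]
ft_force: [0.5, -3.5, 1.4]
gripper_width: 0.378
gripper_force: 19.8
```

Emit:
{"name": "play_rows", "arguments": {"rows": [[25,[-0.002,-0.001,0.003],[0,0,0]],[25,[-0.002,-0.001,0.006],[0,0,0]],[25,[-0.002,-0.001,0.006],[0,0,0]],[25,[-0.002,-0.001,0.006],[0,0,0]],[25,[-0.002,-0.001,0.006],[0,0,0]]]}}

```text
time: 23.38
position: [0.5005, 0.0437, 0.0861]
eef_rot: [0.668, 0.744, 0.0, -0.0]
ft_force: [0.5, 0.8, 2.7]
gripper_width: 0.38
gripper_force: 19.9
```

Emit:
{"name": "play_rows", "arguments": {"rows": [[52,[0,0,0],[0,0,0]],[58,[0,0,0],[0,0,0]],[58,[0,0,0],[0,0,0]],[58,[0,0,0],[0,0,0]],[58,[0,0,0],[0,0,0]]]}}

```text
time: 23.8
position: [0.5003, 0.0433, 0.0858]
eef_rot: [0.669, 0.744, -0.0, -0.0]
ft_force: [0.0, -0.0, 0.2]
gripper_width: 0.657
gripper_force: 0.0
```

Emit:
{"name": "play_rows", "arguments": {"rows": [[58,[0,0,-0.03],[0,0,0]],[60,[0,0,-0.07],[0,0,0]],[60,[0,0,-0.12],[0,0,0]],[60,[0,0,-0.17],[0,0,0]],[60,[0,0,-0.18],[0,0,0]]]}}

```text
time: 24.22
position: [0.5021, 0.0434, 0.2284]
eef_rot: [0.669, 0.744, 0.003, 0.004]
ft_force: [0.3, -0.2, 0.9]
gripper_width: 0.684
gripper_force: 0.0
```

```bash
python3 -c "
from h import *
go(.428,-.078,.226,-84.3);go(.428,-.078,.066)
t=cap('top','t13.png');s=cap('side','s13.png');tray(t)
a=cv2.resize(t['img'][220:300,260:440],None,fx=2.,fy=2.);b=cv2.resize(s['img'][230:340,300:440],None,fx=3,fy=3)
a=np.vstack([a,np.zeros((b.shape[0]-a.shape[0],a.shape[1],3),np.uint8)])
cv2.imwrite('pics/p13.png',np.hstack([a,b]))"
```

```text
yaw 6.09 pos [0.5021 0.0434 0.2284] shift [-0.1504 -0.1154  0.0022] turn z 2.0087 dist 0.142
yaw -84.3 pos [ 0.428 -0.078  0.226] shift [ 2.000e-04 -2.100e-03  2.133e-01] turn z 0.0 dist 0.16
panel yaw 5.76 x at y=-.1: 0.471 y range -0.3461 -0.0162 194
```

View pics/p13.png

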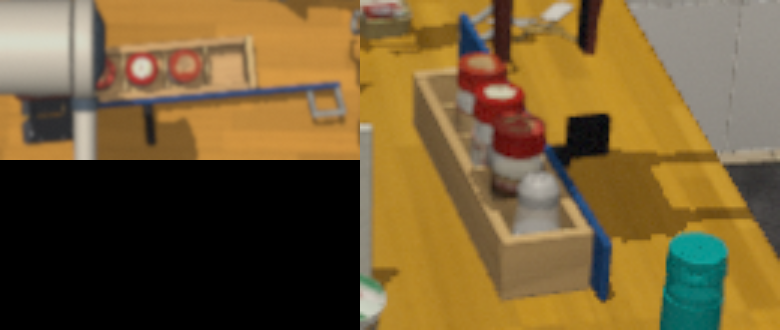

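All four stand upright in the tray: three red caps and the shaker at (538,200). Next I turn the gripper by 90° and go over the tray's fin.

Emit:
{"name": "play_rows", "arguments": {"rows": [[60,[-0.03,-0.023,0],[0,0,0.78]],[60,[-0.07,-0.05,0],[0,0,0.78]],[60,[-0.11,-0.08,0],[0,0,0.78]],[60,[-0.1504,-0.1154,0],[0,0,0.78]],[60,[-0.1504,-0.1154,0],[0,0,0.78]]]}}

```text
time: 24.73
position: [0.4231, -0.0823, 0.2187]
eef_rot: [0.865, 0.502, -0.002, -0.0]
ft_force: [-0.1, 0.9, -0.0]
gripper_width: 0.686
gripper_force: 0.0
```

Emit:
{"name": "play_rows", "arguments": {"rows": [[50,[0,0,0],[0,0,0.78]],[50,[0,0,0],[0,0,0.78]],[50,[0,0,0],[0,0,0.78]],[50,[0,0,0],[0,0,0.78]],[50,[0,0,0],[0,0,0.78]]]}}

```text
time: 25.15
position: [0.4256, -0.078, 0.2183]
eef_rot: [0.975, 0.221, -0.002, -0.001]
ft_force: [0.3, -1.7, -0.5]
gripper_width: 0.567
gripper_force: 0.0
```

Emit:
{"name": "play_rows", "arguments": {"rows": [[50,[0,0,0],[0,0,0.449]],[50,[0,0,0],[0,0,0.449]],[50,[0,0,0],[0,0,0.449]],[50,[0,0,0],[0,0,0.449]],[50,[0,0,0],[0,0,0.449]]]}}

```text
time: 25.57
position: [0.4258, -0.0779, 0.2191]
eef_rot: [0.999, 0.051, -0.001, -0.0]
ft_force: [-0.2, -0.0, 0.0]
gripper_width: 0.571
gripper_force: 0.0
```

```bash
python3 -c "
from h import *
go(.428,-.0795,.13,-84.3);go(.428,-.0795,.061)
t=cap('top','t14.png');s=cap('side','s14.png');tray(t)"
```

```text
yaw -84.14 pos [ 0.4258 -0.0779  0.2191] shift [0.003  0.0025 0.1187] turn z 0.0036 dist 0.089
yaw -84.3 pos [ 0.428  -0.0795  0.13  ] shift [0.0003 0.0001 0.092 ] turn z 0.0 dist 0.069
panel yaw 5.83 x at y=-.1: 0.4708 y range -0.3461 0.0932 164
```

Emit:
{"name": "play_rows", "arguments": {"rows": [[50,[0.003,0.002,0.03],[0,0,0]],[50,[0.003,0.002,0.07],[0,0,0]],[50,[0.003,0.002,0.11],[0,0,0]],[50,[0.003,0.002,0.15],[0,0,0]],[50,[0.003,0.002,0.15],[0,0,0]]]}}

```text
time: 26.08
position: [0.4254, -0.0784, 0.1016]
eef_rot: [0.999, 0.051, -0.005, -0.002]
ft_force: [-0.8, 0.0, -1.3]
gripper_width: 0.57
gripper_force: 0.0
```

Emit:
{"name": "play_rows", "arguments": {"rows": [[50,[0,0,0.03],[0,0,0]],[50,[0,0,0.06],[0,0,0]],[50,[0,0,0.06],[0,0,0]],[50,[0,0,0.06],[0,0,0]],[50,[0,0,0.06],[0,0,0]]]}}

```text
time: 26.5
position: [0.4296, -0.0795, 0.0656]
eef_rot: [0.999, 0.05, 0.001, 0.0]
ft_force: [0.1, -0.4, 0.0]
gripper_width: 0.572
gripper_force: 0.0
```

Emit:
{"name": "play_rows", "arguments": {"rows": [[5,[0,0,0],[0,0,0]],[5,[0,0,0],[0,0,0]],[5,[0,0,0],[0,0,0]],[5,[0,0,0],[0,0,0]],[5,[0,0,0],[0,0,0]]], "grip_force": 40}}

```text
time: 26.92
position: [0.429, -0.0799, 0.064]
eef_rot: [0.999, 0.05, 0.0, 0.001]
ft_force: [1.0, -5.1, 1.8]
gripper_width: 0.232
gripper_force: 2.8
```

Emit:
{"name": "play_rows", "arguments": {"rows": [[5,[0,0,0],[0,0,0]],[5,[0,0,0],[0,0,0]],[5,[0,0,0],[0,0,0]],[5,[0,0,0],[0,0,0]],[5,[0,0,0],[0,0,0]]]}}

```text
time: 27.33
position: [0.429, -0.0806, 0.064]
eef_rot: [0.999, 0.049, 0.0, 0.001]
ft_force: [1.6, -5.4, 1.4]
gripper_width: 0.157
gripper_force: 40.0
```

```bash
python3 -c "
from h import *
s=manip.get_state();print(np.round(s['position'],4),s['gripper_width'],np.round(s['joint_pos'],2))
t=cap('top','t15.png');tray(t)"
```

```text
[ 0.429  -0.0806  0.064 ] 0.15684593557504659 [-0.26 -0.32  1.94 -0.    1.52  1.21]
panel yaw 4.9 x at y=-.1: 0.4705 y range -0.3433 0.0933 188
```

The fin is pinched (13.8 mm measured). I turn the tray square to the rack while sliding it up to the mouth.

Emit:
{"name": "play_rows", "arguments": {"rows": [[5,[0.006,0.003,0],[0,0,0.015]],[5,[0.012,0.006,0],[0,0,0.034]],[5,[0.02,0.01,0],[0,0,0.051]],[5,[0.028,0.014,0],[0,0,0.068]],[5,[0.036,0.018,0],[0,0,0.085]]]}}

```text
time: 27.8
position: [0.4558, -0.0889, 0.064]
eef_rot: [1.0, 0.017, -0.002, -0.001]
ft_force: [-9.1, 6.3, 8.2]
gripper_width: 0.158
gripper_force: 40.2
```

Emit:
{"name": "play_rows", "arguments": {"rows": [[5,[0.008,0.004,0],[0,0,0.017]],[5,[0.016,0.008,0],[0,0,0.034]],[5,[0.024,0.01,0],[0,0,0.051]],[5,[0.032,0.012,0],[0,0,0.068]],[5,[0.037,0.0125,0],[0,0,0.085]]]}}

```text
time: 28.22
position: [0.484, -0.0978, 0.064]
eef_rot: [1.0, -0.017, -0.002, -0.001]
ft_force: [-10.7, 4.1, 8.4]
gripper_width: 0.158
gripper_force: 40.1
```

```bash
python3 -c "
from h import *
go(.485,-.1014,.064,-92)
t=cap('top');s=cap('side');tray(t)
a=cv2.resize(t['img'][170:290,265:475],None,fx=2.1,fy=2.1);b=cv2.resize(s['img'][225:345,270:390],None,fx=2.8,fy=2.8)
a=np.vstack([a,np.zeros((b.shape[0]-a.shape[0],a.shape[1],3),np.uint8)])
cv2.imwrite('pics/p16.png',np.hstack([a,b]))"
```

```text
yaw -91.91 pos [ 0.484  -0.0978  0.064 ] shift [0.0015 0.0048 0.    ] turn z 0.0019 dist 0.004
panel yaw -1.31 x at y=-.1: 0.5235 y range -0.3662 0.0727 171
```

View pics/p16.png

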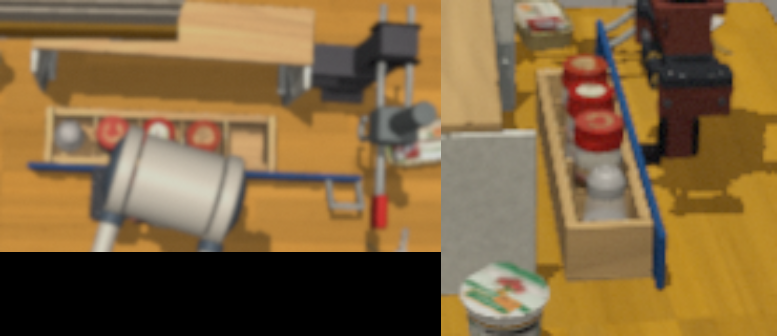

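The tray is square to the rack with all four items upright. Relative to the rack in the camera it sits about 6 mm left of centre, so I correct that and then push in, watching the force.

Emit:
{"name": "play_rows", "arguments": {"rows": [[5,[0.002,0.003,0],[0,0,0.003]],[5,[0.004,0.006,0],[0,0,0.004]],[5,[0.006,0.0085,0],[0,0,0.004]],[5,[0.012,0.0085,0],[0,0,0.004]],[5,[0.018,0.0085,0],[0,0,0.004]]]}}

```text
time: 28.73
position: [0.4967, -0.1047, 0.0641]
eef_rot: [1.0, -0.018, -0.002, -0.0]
ft_force: [-12.8, 2.7, 9.3]
gripper_width: 0.158
gripper_force: 40.0
```

Emit:
{"name": "play_rows", "arguments": {"rows": [[5,[0.008,0,0],[0,0,0]],[5,[0.016,0,0],[0,0,0]],[5,[0.024,0,0],[0,0,0]],[5,[0.032,0,0],[0,0,0]],[5,[0.036,0,0],[0,0,0]]]}}

```text
time: 29.15
position: [0.5238, -0.1064, 0.064]
eef_rot: [1.0, -0.019, -0.002, -0.0]
ft_force: [-12.8, 1.0, 8.5]
gripper_width: 0.159
gripper_force: 40.0
```

```bash
python3 -c "
from h import *
go(.583,-.108,.064,-92)
t=cap('top','t17.png');tray(t)"
```

```text
yaw -92.16 pos [ 0.5238 -0.1064  0.064 ] shift [ 0.079  -0.0009 -0.0003] turn z -0.0035 dist 0.059
panel yaw -2.23 x at y=-.1: 0.563 y range -0.375 0.0652 195
```

Emit:
{"name": "play_rows", "arguments": {"rows": [[5,[0.008,0,-0.001],[0,0,0]],[5,[0.016,0,-0.001],[0,0,0]],[5,[0.024,0,-0.001],[0,0,0]],[5,[0.032,0,-0.001],[0,0,0]],[5,[0.04,0,-0.001],[0,0,0]]]}}

```text
time: 29.62
position: [0.5498, -0.1044, 0.0636]
eef_rot: [1.0, -0.019, -0.008, -0.003]
ft_force: [-27.8, 15.5, 14.9]
gripper_width: 0.161
gripper_force: 39.9
```

Emit:
{"name": "play_rows", "arguments": {"rows": [[5,[0.006,0,0],[0,0,0]],[5,[0.012,0,0],[0,0,0]],[5,[0.018,0,0],[0,0,0]],[5,[0.024,0,0],[0,0,0]],[5,[0.026,0,0],[0,0,0]]]}}

```text
time: 30.03
position: [0.5679, -0.1007, 0.0624]
eef_rot: [1.0, -0.017, -0.01, -0.007]
ft_force: [-31.7, 27.8, 15.6]
gripper_width: 0.166
gripper_force: 40.1
```

```bash
python3 -c "
from h import *
go(.583,-.108,.064,-92)
t=cap('top','t18.png');tray(t)"
```

```text
yaw -92.0 pos [ 0.5679 -0.1007  0.0624] shift [ 0.0204  0.009  -0.0027] turn z -0.0 dist 0.017
panel yaw -6.97 x at y=-.1: 0.5941 y range -0.3665 -0.2127 138
```

The guide pushes the tray left, so my lateral correction was too much. I relieve it before pushing on.

Emit:
{"name": "play_rows", "arguments": {"rows": [[5,[0,-0.003,0],[0,0,0]],[5,[0,-0.006,0],[0,0,0]],[5,[0,-0.009,-0.002],[0,0,0]],[5,[0,-0.009,-0.002],[0,0,0]],[5,[0,-0.009,-0.002],[0,0,0]]]}}

```text
time: 30.5
position: [0.5707, -0.0987, 0.0626]
eef_rot: [1.0, -0.019, -0.006, -0.003]
ft_force: [-11.2, 8.7, -0.7]
gripper_width: 0.17
gripper_force: 40.4
```

```bash
python3 -c "
from h import *
s=manip.get_state();print(s['moment'],s['ft_force'])
go(.583,-.106,.064,-92)
t=cap('top','t18.png');tray(t)"
```

```text
[ 0.95391348  2.19874491 -0.77502118] [-11.17212092   8.70652792  -0.70536837]
yaw -92.14 pos [ 0.5707 -0.0987  0.0626] shift [ 0.0167  0.0091 -0.0022] turn z -0.0032 dist 0.014
panel yaw -7.93 x at y=-.1: 0.5965 y range -0.3664 -0.207 143
```

Emit:
{"name": "play_rows", "arguments": {"rows": [[5,[0.003,-0.003,0],[0,0,0]],[5,[0.006,-0.003,0],[0,0,0]],[5,[0.009,-0.003,0],[0,0,0]],[5,[0.012,-0.003,0],[0,0,0]],[5,[0.012,-0.003,0],[0,0,0]]]}}

```text
time: 30.97
position: [0.5771, -0.0958, 0.0625]
eef_rot: [1.0, -0.019, -0.01, -0.004]
ft_force: [-23.9, 13.3, 7.9]
gripper_width: 0.177
gripper_force: 41.8
```

```bash
python3 -c "
from h import *
s=manip.get_state();print(s['moment'],s['ft_force'])
t=cap('top');s=cap('side')
a=cv2.resize(t['img'][170:290,265:475],None,fx=2.1,fy=2.1);b=cv2.resize(s['img'][210:330,260:380],None,fx=2.8,fy=2.8)
a=np.vstack([a,np.zeros((b.shape[0]-a.shape[0],a.shape[1],3),np.uint8)])
cv2.imwrite('pics/p19.png',np.hstack([a,b]))"
```

```text
[ 1.54110059  4.352587   -0.90559295] [-23.8558855   13.34315382   7.90375698]
```

View pics/p19.png

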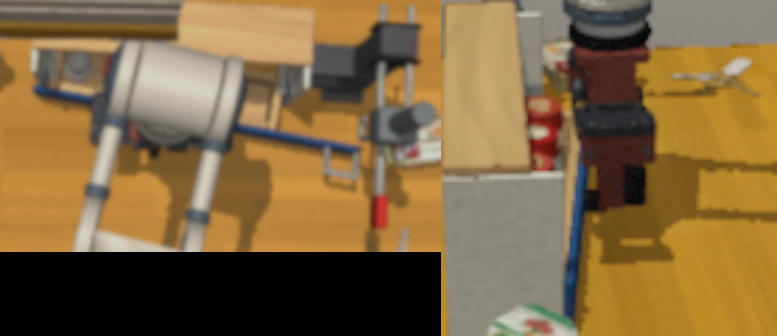

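The tray has yawed about 6–8° clockwise: its right rear corner caught while the left end went in, and all the jars still stand. I back out, let it square up, and re-enter about 4 mm further left.

Emit:
{"name": "play_rows", "arguments": {"rows": [[5,[-0.012,0,0],[0,0,0]],[5,[-0.024,0,0],[0,0,0]],[5,[-0.036,0.002,0],[0,0,0]],[5,[-0.048,0.003,0],[0,0,0]],[5,[-0.06,0.003,0],[0,0,0]]]}}

```text
time: 31.48
position: [0.5371, -0.1001, 0.0641]
eef_rot: [1.0, -0.019, -0.002, -0.0]
ft_force: [-0.3, 0.0, -12.2]
gripper_width: 0.156
gripper_force: 40.0
```

```bash
sed -i 's/m\[:225\]=0/m[:195]=0/' h.py; python3 -c "
from h import *
s=manip.get_state();print(s['moment'],s['gripper_width'])
go(.532,-.099,.064,-92)
t=cap('top','t20.png');tray(t)"
```

```text
[-0.00651177  0.84243322  0.04350459] 0.15602224267066025
yaw -92.15 pos [ 0.5371 -0.1001  0.0641] shift [-0.0069 -0.0012  0.0002] turn z -0.0033 dist 0.005
panel yaw -2.16 x at y=-.1: 0.5631 y range -0.3664 0.0709 200
```

The tray squared itself (yaw −2.2°), but the pads slid about 13 mm along the fin. I regrip at the fin's centre, then push again.

Emit:
{"name": "play_rows", "arguments": {"rows": [[40,[0,0,0.001],[0,0,0]],[40,[0,0,0.001],[0,0,0]],[40,[0,0,0.001],[0,0,0]],[40,[-0.01,0,0.001],[0,0,0]],[40,[-0.018,0,0.001],[0,0,0]]]}}

```text
time: 31.95
position: [0.526, -0.0998, 0.0663]
eef_rot: [1.0, -0.019, 0.001, 0.0]
ft_force: [1.1, -0.4, 0.6]
gripper_width: 0.451
gripper_force: 0.0
```

Emit:
{"name": "play_rows", "arguments": {"rows": [[5,[0,0,0],[0,0,0]],[5,[0,0,0],[0,0,0]],[5,[0,0,0],[0,0,0]],[5,[0,0,0],[0,0,0]],[5,[0,0,0],[0,0,0]]], "grip_force": 55}}

```text
time: 32.37
position: [0.5256, -0.0996, 0.065]
eef_rot: [1.0, -0.019, 0.0, -0.0]
ft_force: [-0.9, 0.8, 0.4]
gripper_width: 0.153
gripper_force: 55.0
```

Emit:
{"name": "play_rows", "arguments": {"rows": [[5,[0,0,0],[0,0,0]],[5,[0,0,0],[0,0,0]],[5,[0,0,0],[0,0,0]],[5,[0,0,0],[0,0,0]],[5,[0,0,0],[0,0,0]]]}}

```text
time: 32.78
position: [0.5256, -0.0996, 0.065]
eef_rot: [1.0, -0.019, 0.0, -0.0]
ft_force: [0.1, -0.4, -0.1]
gripper_width: 0.155
gripper_force: 55.0
```

```bash
python3 -c "
from h import *
s=manip.get_state();print(s['moment'],s['ft_force'],s['position'],s['gripper_width'])
t=cap('top','t21.png');tray(t)"
```

```text
[0.04354756 0.11351137 0.08411452] [ 0.14092573 -0.44546192 -0.06156482] [ 0.52559513 -0.0996171   0.06503178] 0.15546802795189166
panel yaw -2.09 x at y=-.1: 0.5611 y range -0.3664 0.0708 178
```

Emit:
{"name": "play_rows", "arguments": {"rows": [[5,[0.006,0,0],[0,0,0]],[5,[0.012,0,0],[0,0,0]],[5,[0.018,0,0],[0,0,0]],[5,[0.024,0,0],[0,0,0]],[5,[0.03,0,0],[0,0,0]]]}}

```text
time: 33.25
position: [0.5462, -0.1007, 0.0652]
eef_rot: [1.0, -0.019, -0.002, 0.0]
ft_force: [-11.0, 0.5, 8.4]
gripper_width: 0.155
gripper_force: 55.0
```

```bash
python3 -c "
from h import *
s=manip.get_state();print(s['moment'],s['ft_force'],s['position'],s['gripper_width'])
t=cap('top','t22.png');tray(t)"
```

```text
[ 0.03654015  1.33760454 -0.09264868] [-11.01181869   0.49814803   8.35585841] [ 0.54622363 -0.10066019  0.06523365] 0.1554601361129722
panel yaw -2.19 x at y=-.1: 0.5816 y range -0.3637 0.0713 193
```

Only sliding friction now (Fx −11 N, Fy about 0, square). Continuing.

Emit:
{"name": "play_rows", "arguments": {"rows": [[5,[0.006,0,0],[0,0,0]],[5,[0.012,0,0],[0,0,0]],[5,[0.018,0,0],[0,0,0]],[5,[0.024,0,0],[0,0,0]],[5,[0.03,0,0],[0,0,0]]]}}

```text
time: 33.72
position: [0.5687, -0.1015, 0.0652]
eef_rot: [1.0, -0.019, -0.003, 0.0]
ft_force: [-11.6, -0.1, 7.2]
gripper_width: 0.156
gripper_force: 55.0
```

```bash
python3 -c "
from h import *
s=manip.get_state();print(s['moment'],s['ft_force'],s['position'],s['gripper_width'])
t=cap('top','t23.png');tray(t)"
```

```text
[0.0364587  1.38102804 0.05201942] [-11.55593808  -0.14035011   7.24529037] [ 0.56865918 -0.10152871  0.06516388] 0.1560847694623394
panel yaw -2.18 x at y=-.1: 0.604 y range -0.3667 0.0691 222
```

Emit:
{"name": "play_rows", "arguments": {"rows": [[5,[0.006,0,0],[0,0,0]],[5,[0.012,0,0],[0,0,0]],[5,[0.018,0,0],[0,0,0]],[5,[0.022,0,0],[0,0,0]],[5,[0.026,0,0],[0,0,0]]]}}

```text
time: 34.18
position: [0.5879, -0.1021, 0.0652]
eef_rot: [1.0, -0.019, -0.003, -0.0]
ft_force: [-16.3, 2.2, 9.2]
gripper_width: 0.155
gripper_force: 55.0
```

Emit:
{"name": "play_rows", "arguments": {"rows": [[5,[0.003,0,0],[0,0,0]],[5,[0.005,0,0],[0,0,0]],[5,[0.007,0,0],[0,0,0]],[5,[0.009,0,0],[0,0,0]],[5,[0.009,0,0],[0,0,0]]]}}

```text
time: 34.6
position: [0.5904, -0.1021, 0.0648]
eef_rot: [1.0, -0.019, -0.008, -0.001]
ft_force: [-30.8, 2.1, 16.0]
gripper_width: 0.154
gripper_force: 55.0
```

```bash
python3 -c "
from h import *
s=manip.get_state();print(s['moment'],s['ft_force'],s['position'],s['gripper_width'])
t=cap('top','t24.png');tray(t)"
```

```text
[ 0.36339828  4.55015765 -0.32821818] [-30.79750084   2.12047316  16.03845299] [ 0.59037989 -0.10213655  0.06482199] 0.1539575516895362
panel yaw -2.42 x at y=-.1: 0.6237 y range -0.3726 0.0696 253
```

Emit:
{"name": "play_rows", "arguments": {"rows": [[5,[0.001,0,0.0],[0,0,0]],[5,[0.003,0,0],[0,0,0]],[5,[0.003,0,0],[0,0,0]],[5,[0.003,0,0],[0,0,0]],[5,[0.003,0,0],[0,0,0]]]}}

```text
time: 35.07
position: [0.5917, -0.1022, 0.0647]
eef_rot: [1.0, -0.019, -0.009, -0.001]
ft_force: [-33.9, 3.1, 17.7]
gripper_width: 0.157
gripper_force: 55.0
```

```bash
python3 -c "
from h import *
s=manip.get_state();print(s['moment'],s['ft_force'],s['position'],s['gripper_width'])
t=cap('top','t25.png');tray(t)"
```

```text
[ 0.38128362  5.09294565 -0.35915642] [-33.86250221   3.11788233  17.72316375] [ 0.59173137 -0.10220373  0.0646701 ] 0.15690400481535605
panel yaw -2.42 x at y=-.1: 0.6237 y range -0.3726 0.0696 252
```

The panel has stopped moving under 34 N at x ≈ .628, which matches the rack front, so the tray is home. I unload, release, back away and head for the hook's red fin.

Emit:
{"name": "play_rows", "arguments": {"rows": [[5,[-0.006,0,0],[0,0,0]],[5,[-0.01,0,0],[0,0,0]],[5,[-0.01,0,0],[0,0,0]],[45,[-0.01,0,0],[0,0,0]],[45,[-0.01,0,0],[0,0,0]]]}}

```text
time: 35.53
position: [0.592, -0.1022, 0.0653]
eef_rot: [1.0, -0.019, 0.001, 0.0]
ft_force: [-0.2, 0.1, -0.9]
gripper_width: 0.27
gripper_force: 0.0
```

Emit:
{"name": "play_rows", "arguments": {"rows": [[45,[0,0,0],[0,0,0]],[45,[0,0,0],[0,0,0]],[45,[0,0,0],[0,0,0]],[45,[-0.04,0,0],[0,0,0]],[45,[-0.09,0,0],[0,0,0]]]}}

```text
time: 35.95
position: [0.5244, -0.0995, 0.0641]
eef_rot: [1.0, -0.018, -0.0, -0.0]
ft_force: [-0.9, -0.4, 0.5]
gripper_width: 0.514
gripper_force: 0.0
```

Emit:
{"name": "play_rows", "arguments": {"rows": [[45,[-0.05,0,0],[0,0,0]],[45,[-0.06,0,-0.05],[0,0,0]],[45,[-0.06,0,-0.1],[0,0,0]],[45,[-0.06,0,-0.15],[0,0,0]],[45,[-0.06,0,-0.2],[0,0,0]]]}}

```text
time: 36.37
position: [0.4783, -0.0977, 0.2166]
eef_rot: [1.0, -0.019, 0.0, 0.0]
ft_force: [0.4, 0.3, 0.3]
gripper_width: 0.515
gripper_force: 0.0
```

```bash
python3 -c "
from h import *
go(.467,-.349,.29,-92)
t=cap('top','t26.png');s=cap('side','s26.png');tray(t)
hsv=cv2.cvtColor(t['img'],cv2.COLOR_BGR2HSV)
m=(((hsv[...,0]<7)|(hsv[...,0]>172))&(hsv[...,1]>130)&(hsv[...,2]>60)).astype(np.uint8)
n,_,st,ce=cv2.connectedComponentsWithStats(m)
print([(ce[i].round(1).tolist(),atz(t,*ce[i],.23).round(3)) for i in range(1,n) if st[i,4]>50])"
```

```text
yaw -92.15 pos [ 0.4783 -0.0977  0.2166] shift [-0.0024  0.3353 -0.0979] turn z -0.0034 dist 0.262
panel yaw -2.23 x at y=-.1: 0.6231 y range -0.3726 0.0696 462
[([320.8, 200.7], array([ 0.633, -0.04 ,  0.23 ])), ([342.2, 201.8], array([ 0.631, -0.093,  0.23 ])), ([445.2, 270.2], array([ 0.467, -0.346,  0.23 ]))]
```

Emit:
{"name": "play_rows", "arguments": {"rows": [[45,[0,0,-0.05],[0,0,0]],[45,[0,0,-0.098],[0,0,0]],[45,[0,0.05,-0.098],[0,0,0]],[45,[0,0.1,-0.098],[0,0,0]],[45,[-0.002,0.15,-0.098],[0,0,0]]]}}

```text
time: 36.88
position: [0.4737, -0.2112, 0.2891]
eef_rot: [1.0, -0.018, 0.001, 0.0]
ft_force: [-0.4, -0.1, -0.1]
gripper_width: 0.514
gripper_force: 0.0
```

Emit:
{"name": "play_rows", "arguments": {"rows": [[45,[0,0.05,0],[0,0,0]],[45,[0,0.1,0],[0,0,0]],[45,[0,0.15,0],[0,0,0]],[45,[0,0.185,0],[0,0,0]],[45,[0,0.185,0],[0,0,0]]]}}

```text
time: 37.3
position: [0.467, -0.3534, 0.2861]
eef_rot: [1.0, -0.021, -0.001, -0.0]
ft_force: [0.4, -0.9, -1.3]
gripper_width: 0.511
gripper_force: 0.0
```

```bash
python3 -c "
from h import *
go(.467,-.349,.224,-92)
t=cap('top','t27.png');s=cap('side');tray(t)
cv2.imwrite('pics/s27.png',s['img'])
hsv=cv2.cvtColor(s['img'],cv2.COLOR_BGR2HSV)
m=(((hsv[...,0]<7)|(hsv[...,0]>172))&(hsv[...,1]>130)&(hsv[...,2]>60)).astype(np.uint8)
n,_,st,ce=cv2.connectedComponentsWithStats(m)
print([(st[i].tolist(),ce[i].round(1).tolist()) for i in range(1,n) if st[i,4]>50])
print(proj(s,(.467,-.349,.218)),proj(s,manip.get_state()['position']))"
```

```text
yaw -92.44 pos [ 0.467  -0.3534  0.2861] shift [ 0.     -0.0059  0.0828] turn z -0.0097 dist 0.062
panel yaw -2.22 x at y=-.1: 0.6231 y range -0.3726 0.0696 465
[([338, 114, 24, 18, 245], [349.4, 122.3]), ([341, 141, 23, 14, 154], [351.8, 145.7]), ([340, 179, 13, 11, 132], [345.5, 183.9])]
[346.1720864  183.21736121] [346.73600862 160.71301988]
```

Emit:
{"name": "play_rows", "arguments": {"rows": [[45,[0,-0.001,0.02],[0,0,0]],[45,[0,-0.001,0.04],[0,0,0]],[45,[0,-0.001,0.06],[0,0,0]],[45,[0,-0.001,0.08],[0,0,0]],[45,[0,-0.001,0.085],[0,0,0]]]}}

```text
time: 37.82
position: [0.468, -0.3461, 0.222]
eef_rot: [1.0, -0.018, -0.001, -0.001]
ft_force: [-0.6, -0.4, -0.4]
gripper_width: 0.507
gripper_force: 0.0
```

Emit:
{"name": "play_rows", "arguments": {"rows": [[45,[0,0,0],[0,0,0]],[5,[0,0,0],[0,0,0]],[5,[0,0,0],[0,0,0]],[5,[0,0,0],[0,0,0]],[5,[0,0,0],[0,0,0]]], "grip_force": 55}}

```text
time: 38.23
position: [0.4684, -0.3483, 0.2259]
eef_rot: [1.0, -0.019, 0.001, 0.001]
ft_force: [-0.5, -0.2, 0.3]
gripper_width: 0.247
gripper_force: 0.0
```

Emit:
{"name": "play_rows", "arguments": {"rows": [[5,[0,0,0],[0,0,0]],[5,[0,0,0],[0,0,0]],[5,[0,0,0],[0,0,0]],[5,[0,0,0],[0,0,0]],[5,[0,0,0],[0,0,0]]]}}

```text
time: 38.65
position: [0.4682, -0.349, 0.2254]
eef_rot: [1.0, -0.019, 0.001, 0.001]
ft_force: [1.7, -5.1, 4.3]
gripper_width: 0.158
gripper_force: 55.0
```

```bash
python3 -c "
from h import *
s=manip.get_state();print(s['moment'],s['ft_force'],s['position'],s['gripper_width'],s['joint_pos'])"
```

```text
[-0.62154001 -0.02070953 -0.29523159] [ 1.70207401 -5.08904303  4.26276686] [ 0.4681849  -0.34898666  0.22541601] 0.15751947511601286 [-6.98401533e-01  4.25357810e-02  1.32065677e+00 -7.51275118e-04
  1.77642279e+00  9.10681393e-01]
```

The red fin is pinched (13.9 mm). Drawing the hook out, then pulling it down in front of the bar.

Emit:
{"name": "play_rows", "arguments": {"rows": [[5,[-0.01,0.001,0],[0,0,0]],[5,[-0.02,0.0015,0],[0,0,0]],[5,[-0.03,0.0015,0],[0,0,0]],[5,[-0.04,0.0015,0],[0,0,0]],[5,[-0.048,0.0015,0],[0,0,0]]]}}

```text
time: 39.07
position: [0.4314, -0.3476, 0.2252]
eef_rot: [1.0, -0.019, 0.0, -0.0]
ft_force: [2.3, -0.2, 3.9]
gripper_width: 0.158
gripper_force: 55.0
```

Emit:
{"name": "play_rows", "arguments": {"rows": [[5,[0,0,0],[0,0,0]],[5,[0,0,0.01],[0,0,0]],[5,[0,0,0.02],[0,0,0]],[5,[0,0,0.03],[0,0,0]],[5,[0,0,0.04],[0,0,0]]]}}

```text
time: 39.48
position: [0.4323, -0.3477, 0.1942]
eef_rot: [1.0, -0.019, 0.0, -0.0]
ft_force: [1.6, 1.9, 4.8]
gripper_width: 0.163
gripper_force: 55.0
```

```bash
python3 -c "
from h import *
s=manip.get_state();print(s['moment'],s['ft_force'],s['position'],s['gripper_width'])
t=cap('top','t28.png');tray(t)
cv2.imwrite('pics/s28.png',cap('side')['img'])"
```

```text
[ 0.08313381 -0.29583207 -0.27334805] [1.64802256 1.88276282 4.79540449] [ 0.43229981 -0.34766486  0.19420638] 0.16309165023032474
panel yaw -2.23 x at y=-.1: 0.6231 y range -0.3726 0.0696 467
```

Emit:
{"name": "play_rows", "arguments": {"rows": [[5,[0,0,0.012],[0,0,0]],[5,[0,0,0.024],[0,0,0]],[5,[0,0,0.036],[0,0,0]],[5,[0,0,0.048],[0,0,0]],[5,[0,0,0.06],[0,0,0]]]}}

```text
time: 40.0
position: [0.4325, -0.3478, 0.15]
eef_rot: [1.0, -0.019, 0.0, -0.0]
ft_force: [2.7, 2.3, 6.4]
gripper_width: 0.155
gripper_force: 55.0
```

Emit:
{"name": "play_rows", "arguments": {"rows": [[5,[0,0,0.01],[0,0,0]],[5,[0,0,0.02],[0,0,0]],[5,[0,0,0.022],[0,0,0]],[5,[0,0,0.022],[0,0,0]],[5,[0,0,0.022],[0,0,0]]]}}

```text
time: 40.42
position: [0.4324, -0.3477, 0.1336]
eef_rot: [1.0, -0.019, 0.0, -0.0]
ft_force: [1.4, 2.6, 5.8]
gripper_width: 0.156
gripper_force: 55.0
```

```bash
python3 -c "
from h import *
s=manip.get_state();print(s['ft_force'],s['position'],s['gripper_width'])
t=cap('top','t29.png');tray(t);S=cap('side')
cv2.imwrite('pics/s29.png',S['img'])
hsv=cv2.cvtColor(S['img'],cv2.COLOR_BGR2HSV)
m=(((hsv[...,0]<7)|(hsv[...,0]>172))&(hsv[...,1]>130)&(hsv[...,2]>60)).astype(np.uint8)
n,_,st,ce=cv2.connectedComponentsWithStats(m)
print([(st[i].tolist(),ce[i].round(1).tolist()) for i in range(1,n) if st[i,4]>30], proj(S,(.432,-.348,.126)))"
```

```text
[1.43414716 2.55872361 5.83505348] [ 0.43237575 -0.34773584  0.13363245] 0.15585928938231952
panel yaw -2.22 x at y=-.1: 0.6232 y range -0.3726 0.0696 462
[([349, 167, 23, 18, 217], [359.3, 174.6]), ([350, 194, 24, 25, 216], [359.4, 204.4]), ([291, 247, 4, 24, 31], [292.0, 259.9])] [356.41522219 211.67785732]
```

The hook is down 0.092 with only spring forces felt. Now forward under the bar.

Emit:
{"name": "play_rows", "arguments": {"rows": [[5,[0.01,0,0],[0,0,0]],[5,[0.02,0,0],[0,0,0]],[5,[0.03,0,0],[0,0,0]],[5,[0.04,0,0],[0,0,0]],[5,[0.047,0,0],[0,0,0]]]}}

```text
time: 40.93
position: [0.468, -0.3493, 0.1339]
eef_rot: [1.0, -0.019, 0.0, 0.0]
ft_force: [1.2, 1.9, 6.0]
gripper_width: 0.157
gripper_force: 55.0
```

Emit:
{"name": "play_rows", "arguments": {"rows": [[5,[0,0,0],[0,0,0]],[5,[0,0,0],[0,0,0]],[5,[0,0,0],[0,0,0]],[5,[0,0,0],[0,0,0]],[5,[0,0,0],[0,0,0]]]}}

```text
time: 41.35
position: [0.4676, -0.3493, 0.1339]
eef_rot: [1.0, -0.019, 0.0, 0.0]
ft_force: [1.3, 2.7, 5.5]
gripper_width: 0.155
gripper_force: 55.0
```

```bash
python3 -c "
from h import *
s=manip.get_state();print(s['ft_force'],s['position'],s['gripper_width'])
t=cap('top','t30.png');tray(t)"
```

```text
[1.32228241 2.68271224 5.51113654] [ 0.4675688  -0.34926802  0.13390647] 0.15530025793836175
panel yaw -2.22 x at y=-.1: 0.6231 y range -0.3726 0.0696 467
```

Emit:
{"name": "play_rows", "arguments": {"rows": [[5,[0.0005,0,-0.008],[0,0,0]],[5,[0.0005,0,-0.016],[0,0,0]],[5,[0.0005,0,-0.024],[0,0,0]],[5,[0.0005,0,-0.032],[0,0,0]],[5,[0.0005,0,-0.036],[0,0,0]]]}}

```text
time: 41.82
position: [0.468, -0.3493, 0.1619]
eef_rot: [1.0, -0.019, 0.001, 0.0]
ft_force: [1.8, 2.1, 4.6]
gripper_width: 0.156
gripper_force: 55.0
```

Emit:
{"name": "play_rows", "arguments": {"rows": [[5,[0,0,-0.003],[0,0,0]],[5,[0,0,-0.006],[0,0,0]],[5,[0,0,-0.008],[0,0,0]],[5,[0,0,-0.008],[0,0,0]],[5,[0,0,-0.008],[0,0,0]]]}}

```text
time: 42.23
position: [0.4675, -0.3492, 0.1656]
eef_rot: [1.0, -0.019, -0.0, -0.0]
ft_force: [0.8, 2.5, 0.8]
gripper_width: 0.157
gripper_force: 55.0
```

```bash
python3 -c "
from h import *
s=manip.get_state();print(s['ft_force'],s['position'],s['gripper_width'])
t=cap('top','t31.png');tray(t)"
```

```text
[0.84833629 2.47127273 0.78033248] [ 0.4675336  -0.34920468  0.16557304] 0.156714361862168
panel yaw -2.36 x at y=-.1: 0.623 y range -0.3726 0.0696 461
```

At z = .1656 (joint ≈ 0.06) the upward pull has dropped from 4.6 to 0.8 N, so the bar is holding the hook. Releasing and lifting away.

Emit:
{"name": "play_rows", "arguments": {"rows": [[45,[0,0,0],[0,0,0]],[45,[0,0,0],[0,0,0]],[45,[0,0,0],[0,0,0]],[45,[0,0,0],[0,0,0]],[45,[0,0,0],[0,0,0]]]}}

```text
time: 42.7
position: [0.4675, -0.3494, 0.166]
eef_rot: [1.0, -0.019, -0.0, -0.0]
ft_force: [0.4, -0.0, -0.7]
gripper_width: 0.493
gripper_force: 0.0
```

Emit:
{"name": "play_rows", "arguments": {"rows": [[45,[0,0,-0.03],[0,0,0]],[45,[0,0,-0.07],[0,0,0]],[45,[0,0,-0.12],[0,0,0]],[45,[-0.02,0,-0.17],[0,0,0]],[45,[-0.04,0,-0.18],[0,0,0]]]}}

```text
time: 43.12
position: [0.4383, -0.3486, 0.3086]
eef_rot: [1.0, -0.018, 0.004, 0.003]
ft_force: [0.1, -0.7, 1.3]
gripper_width: 0.511
gripper_force: 0.0
```

Emit:
{"name": "play_rows", "arguments": {"rows": [[45,[0,-0.05,0],[0,0,0]],[45,[0,-0.1,0],[0,0,0]],[45,[0,-0.15,0],[0,0,0]],[45,[0,-0.2,0],[0,0,0]],[45,[0,-0.25,0],[0,0,0]]]}}

```text
time: 43.53
position: [0.4443, -0.1594, 0.3013]
eef_rot: [1.0, -0.019, 0.0, 0.0]
ft_force: [1.2, 0.2, -0.6]
gripper_width: 0.511
gripper_force: 0.0
```

```bash
python3 -c "
from h import *
s=manip.get_state();print(s['ft_force'],s['position'],s['gripper_width'])
t=cap('top');tray(t);S=cap('side')
a=cv2.resize(t['img'][160:310,150:490],None,fx=1.75,fy=1.75);b=cv2.resize(S['img'][150:330,250:400],None,fx=1.6,fy=1.6)
w=a.shape[1];c=np.zeros((b.shape[0],w,3),np.uint8);c[:,:b.shape[1]]=b
d=cv2.resize(t['img'][190:290,400:480],None,fx=2.8,fy=2.8);c[:280,260:260+d.shape[1]]=d
cv2.imwrite('pics/p32.png',np.vstack([a,c]))
hsv=cv2.cvtColor(S['img'],cv2.COLOR_BGR2HSV)
m=(((hsv[...,0]<7)|(hsv[...,0]>172))&(hsv[...,1]>130)&(hsv[...,2]>60)).astype(np.uint8)
n,_,st,ce=cv2.connectedComponentsWithStats(m)
print([(st[i].tolist(),ce[i].round(1).tolist()) for i in range(1,n) if st[i,4]>30], proj(S,(.467,-.35,.158)))"
```

```text
[ 1.15704542  0.17053488 -0.58793618] [ 0.44430813 -0.15937178  0.30133265] 0.5111928779225886
panel yaw -2.23 x at y=-.1: 0.6232 y range -0.3726 0.0696 459
[([361, 125, 22, 21, 305], [372.8, 135.4]), ([364, 156, 27, 13, 182], [375.7, 160.7]), ([369, 168, 8, 11, 37], [372.4, 173.2]), ([368, 179, 8, 12, 34], [371.6, 185.1]), ([339, 198, 13, 10, 125], [344.9, 202.5]), ([291, 247, 4, 24, 36], [292.0, 260.0])] [345.35686962 201.96784146]
```

View pics/p32.png

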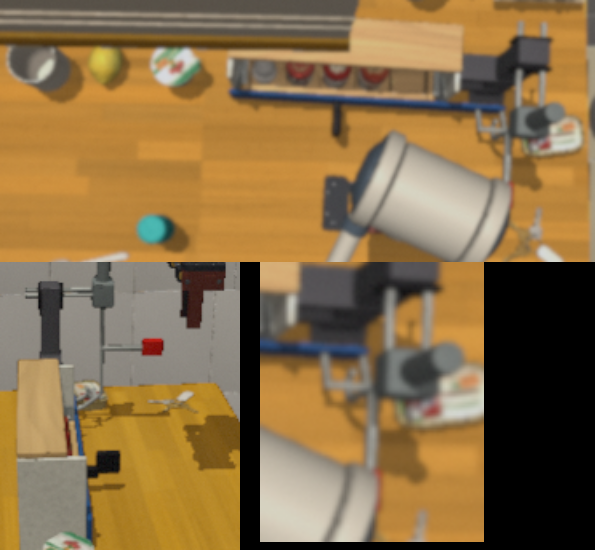

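The last view shows the panel flush, all four items upright in the tray and the bystanders in place. The released red fin rests at (344.9,202.5), where the hooked position projects to (345.4,202.0). I'm handing in.

```bash
python3 -c "
from h import *
print(manip.sign_off())"
```

```text
the job is handed in; nothing more can be done
None
```

The three spice jars and the salt shaker stand upright in the tray, one to a cell; the tray is fully home in the rack with the hook caught on its keeper bar, and the job was handed in with the robot clear.

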